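# Close the glue tank and hang up the filling cans

## Task

The glue tank has just been filled. Hang every emptied filling can by its handle on a double hook of the drip rack, its bar lying across both prongs, and close the tank: turn the four wing knobs clockwise in star order, each followed by the one opposite, about half way on a first round and fully home on a second, so that the lid goes down evenly. Leave the other things on the bench where they are.

Things in the scene. Friction and masses are not known exactly. Their poses are not given: they have to be found in the camera images.
- tank: Grey cylindrical glue pressure tank standing fixed on the bench: shell 184 mm across, flange and lid 244 mm across. Origin: centre of its underside on the bench; z up. Its four wing knobs stand on a circle of 100 mm radius round the axis, knob1 on the tank's +x, knob2 on +y, knob3 on -x, knob4 on -y, so 1 is opposite 3 and 2 opposite 4. A pressure gauge and a relief valve, within 45 mm of the axis, stand up to 227 mm above the bench.
- lid: Aluminium lid, loose under the knobs; origin: centre of its flat underside (disc 244 mm across, 12 mm thick rim), 157 mm above the bench at the start; z is the lid's normal. It floats on springy rubber gasket pieces; once its slack is taken up (by about 0.5 rad) every knob presses down its own side of the lid by 1.6 mm per radian, and with all knobs home the lid has come down some 3.5 mm all round.
- knob1 (a joint): Turn of wing knob 1 in rad, growing clockwise seen from above: 0 to 0.35 at the start, hard stop at 2.6 = fully home. Turns with about 0.12 N m of friction, stays where it is left and sinks 1.6 mm per radian (4 mm in all).
- knob1_grip (a point): Middle of the wing of steel wing knob 1, on its axis: the place to grip. The wing is an upright bar 70 mm long (along this point's x), 12 mm thick (y) and 36 mm high, 20 mm of it below this point and 16 mm above; under it a hub 22 mm across and 9 mm high on the lid, whose face is 28 mm below this point. At joint value 0 the wing points straight out from the tank's axis; about 197 mm above the bench at the start.
- knob2 (a joint): Turn of wing knob 2 in rad, growing clockwise seen from above: 0 to 0.35 at the start, hard stop at 2.6 = fully home. Turns with about 0.12 N m of friction, stays where it is left and sinks 1.6 mm per radian (4 mm in all).
- knob2_grip (a point): Middle of the wing of steel wing knob 2, on its axis: the place to grip. The wing is an upright bar 70 mm long (along this point's x), 12 mm thick (y) and 36 mm high, 20 mm of it below this point and 16 mm above; under it a hub 22 mm across and 9 mm high on the lid, whose face is 28 mm below this point. At joint value 0 the wing points straight out from the tank's axis; about 197 mm above the bench at the start.
- knob3 (a joint): Turn of wing knob 3 in rad, growing clockwise seen from above: 0 to 0.35 at the start, hard stop at 2.6 = fully home. Turns with about 0.12 N m of friction, stays where it is left and sinks 1.6 mm per radian (4 mm in all).
- knob3_grip (a point): Middle of the wing of steel wing knob 3, on its axis: the place to grip. The wing is an upright bar 70 mm long (along this point's x), 12 mm thick (y) and 36 mm high, 20 mm of it below this point and 16 mm above; under it a hub 22 mm across and 9 mm high on the lid, whose face is 28 mm below this point. At joint value 0 the wing points straight out from the tank's axis; about 197 mm above the bench at the start.
- knob4 (a joint): Turn of wing knob 4 in rad, growing clockwise seen from above: 0 to 0.35 at the start, hard stop at 2.6 = fully home. Turns with about 0.12 N m of friction, stays where it is left and sinks 1.6 mm per radian (4 mm in all).
- knob4_grip (a point): Middle of the wing of steel wing knob 4, on its axis: the place to grip. The wing is an upright bar 70 mm long (along this point's x), 12 mm thick (y) and 36 mm high, 20 mm of it below this point and 16 mm above; under it a hub 22 mm across and 9 mm high on the lid, whose face is 28 mm below this point. At joint value 0 the wing points straight out from the tank's axis; about 197 mm above the bench at the start.
- rack: Fixed drip rack: a shallow steel tray 160 x 420 mm (18 mm high) on the bench, two 285 mm posts at the far side, a cross rail with three double hooks 120 mm apart, each of two parallel round steel prongs (8 mm thick, 52 mm between centres, 118 mm long) that point to the rack's -x, with tips bent up 18 mm above the prongs' upper side. Origin: on the bench straight below the middle hook's rest point, 25 mm nearer the robot than the tray's centre; z up, prongs along x.
- hook1 (a point): Double hook 1: where the middle of a can's handle bar comes to rest, midway between the two prongs and 6 mm above their upper side (275 mm above the bench); axes as the rack's. The bent tips begin 40 mm in front (-x) and end 52 mm in front; the cross rail's face is 75 mm behind (+x).
- hook2 (a point): Double hook 2: where the middle of a can's handle bar comes to rest, midway between the two prongs and 6 mm above their upper side (275 mm above the bench); axes as the rack's. The bent tips begin 40 mm in front (-x) and end 52 mm in front; the cross rail's face is 75 mm behind (+x).
- hook3 (a point): Double hook 3: where the middle of a can's handle bar comes to rest, midway between the two prongs and 6 mm above their upper side (275 mm above the bench); axes as the rack's. The bent tips begin 40 mm in front (-x) and end 52 mm in front; the cross rail's face is 75 mm behind (+x).
- can1: Emptied steel filling can 1 (may be absent): 84 mm across, 70 mm high, standing open end up, about 0.22 kg, with a fixed stirrup handle: two flat side straps at y = +-44.5 mm, joined on top by a wooden bar 86 mm long (along y), 14 mm wide (x) and 12 mm high, its centre 135 mm straight above the origin; 59 mm of free space between the bar and the can's rim. Origin: centre of its underside; z up. The can is the same either way round.
- can2: Emptied steel filling can 2 (may be absent): 84 mm across, 70 mm high, standing open end up, about 0.22 kg, with a fixed stirrup handle: two flat side straps at y = +-44.5 mm, joined on top by a wooden bar 86 mm long (along y), 14 mm wide (x) and 12 mm high, its centre 135 mm straight above the origin; 59 mm of free space between the bar and the can's rim. Origin: centre of its underside; z up. The can is the same either way round.
- can3: Emptied steel filling can 3 (may be absent): 84 mm across, 70 mm high, standing open end up, about 0.22 kg, with a fixed stirrup handle: two flat side straps at y = +-44.5 mm, joined on top by a wooden bar 86 mm long (along y), 14 mm wide (x) and 12 mm high, its centre 135 mm straight above the origin; 59 mm of free space between the bar and the can's rim. Origin: centre of its underside; z up. The can is the same either way round.
- cement_tin: Bystander: closed round tin, 90 mm across, 110 mm high; origin under its centre.
- mallet: Bystander: white-headed mallet lying down, 200 mm long; origin on the bench below the handle.
- seam_roller: Bystander: seam roller lying down, 160 mm long; origin on the bench.
- brush_jar: Bystander: open amber glass jar, 68 mm across, 85 mm high; origin under its centre.
- punch_pad: Bystander: white plastic punching pad 140 x 100 x 30 mm; origin under its centre.
- strap_die: Bystander: rectangular steel-band cutting die 103 x 73 x 32 mm; origin under its centre.
- waste_block: Bystander: dark wood block 90 x 60 x 40 mm; origin under its centre.
Mind the look-alikes: they are no part of the job. What is shaped like the can3 but blue is not meant. What is shaped like the can2 but purple is not meant.

How it is judged:
By the outcome, as a careful person would: the job done as asked, in the order asked, and still so for the second after the job is handed in, with the robot touching nothing.
Of can1, can2, can3 only 2 to 3 are there at a start; the rules pass over those that are not, and their reading is None.
At some moment in a run one of can1, can2, can3 may be knocked a few centimetres aside while the robot is not near it.
It also fails if it takes over 200 s, if anything falls off the work surface, if the arm or the gripper's body presses on something with over 40 N, if the wrist force passes 120 N, or if a joint passes its speed limit or range.

## Robot

A 6-joint arm with a two-finger parallel gripper is mounted at the origin on the work surface. World frame = base frame: x ahead of the robot, y to its left, z up, the work surface at z = 0. Lengths are in m, angles in degrees, forces in N, time in s.
With the tool pointing down it reaches from about 0.4 to 0.825 m from the base axis. Payload 7 kg.
Tool frame: the origin (TCP) lies between the finger pads; the fingertips stand 19 mm ahead of it and the grasp point (between the pads) is the TCP; x points along the fingers, y is the direction in which the jaws open and shut, and the axes are right-handed (so a half turn about x gives the same grasp; the last joint's range is limited). The gripper opens to 88 mm and grips with 3 to 60 N. Pads are 19 mm wide; open, the fingers measure 130 mm over their backs; the gripper's body (78 mm by 193 mm) begins 47 mm behind the grasp point.
Start: joints at [91.335, 20.546, 0.682, 0, -70.136, -16.507], TCP at [0.177, 0.651, 0.246] pointing down, gripper open.
Joint ranges: [-176.03, 176.03], [-82.01, 121.73], [-58.28, 71.71], [-173.87, 95.51], [-174.79, -0.11], [-173.66, 173.66]. Speed limits (degrees/s): [136.94, 136.94, 172.46, 180, 180, 180].

## Interface

Orientations are given as [roll, pitch, yaw] about the fixed x, y, z axes, in that order (R = Rz(yaw) Ry(pitch) Rx(roll)).
In Python, from plant import r gives the robot as it stands.
- The arm moves only by the tool send_rows, never from a script. Its argument "plan" is a list of rows, each a list of 2 entries, a list of its own where there are three numbers: the shift along the tool's x, y, z scaled (see below), then the turn, a rotation vector about the tool's x, y, z scaled (see below). A call has exactly 5 rows; each row is the pose to reach, as a shift and turn from the pose measured when the call began, along the tool's axes at that moment; what a row does not reach only later rows make up. The controller multiplies each number of a shift by 0.15 m and each number of a turn by pi/4 rad. A row lasts 1/10 s, in which the tool goes at most 50 mm and 8.59 degrees, less where a joint would pass 70% of its speed; a pose out of reach is approached as far as the arm can. A call with a number of a shift or a turn outside -1 to 1 is refused whole. A call with a gripper value outside its range is refused whole. "jaw" is the opening, from -1 (shut) to 1 (fully open), so that 0 is half open, set as the call begins (left out, the last holds). The fingers move at their own pace and stop on an object; "force" is the grip in N (left out, the last holds). Time passes only in rows, so rows that repeat a pose let the fingers close, or fill a call up. It gives the time, the measured TCP pose, the force and the opening at its end, in the units of the state.
- r.get_state(): the state, without advancing time (a new reading comes with each control period).
- r.capture(name): name is "side" or "top" or "wrist"; returns a dict with "color" (400x640x3 uint8, red, green, blue), "range_z" (400x640 float32, m along the optical axis (not along the pixel's ray), 0 where there is no reading), "mtx" (3x3 intrinsics, pixels), "pose" (4x4, takes a point from camera to world coordinates). Camera axes: x right, y down, z forward; pixel columns grow to the right and rows downward; lengths in m; the calibration is good to about 2 mm. The wrist camera is an equidistant fisheye: a pixel r from the principal point sees the ray r / f radians off the axis. A picture is of the moment at which its call begins.
- r.close_job(): hands the job in, once; it reports no verdict.
Trained networks look in a picture, given as the dict that the camera call returned (one of the last four; its "shot" number tells which), for a name from the list of things; names that differ only in an ending like _2 or _b are one class to them, and where a whole thing is asked for, a point or a joint stands for the part that bears it (a point fixed in the world has none). Each returns a list of dicts, best first, with "score" (0 to 1); they miss things now and then, are a little off and sometimes report something else, mostly with a low value. They report only what shows in the picture. A call takes as long as a camera call. They do not tell look-alikes from the thing itself.
- r.find_in(picture, target): "uv" ([column, row] in pixels, amid what is visible of it).
- r.trace(picture, target): "mask" (400x640 bool, what is visible of it) and "uv" ([column, row] in pixels, amid what is visible of it).
The state is a dict: "time_s": time; "joints": joint angles; "qd": joint speeds; "joint_torque": joint torques, N m; "tcp_pos": TCP position; "eef_rot": TCP orientation; "contact_force": force on the tool from outside, world axes, zero at the start; "moment": the same for the moment, N m; "gripper_width": finger opening in m.
Only numpy, scipy, OpenCV 4.12 (cv2) and the standard library are available. Lean on these libraries where they do the work, as an engineer would, in place of code of your own. Each camera call takes 0.05 s, during which the arm holds its last target. There are 200 camera calls.

## Working session

There is one attempt and no reset: what is moved stays moved. The work goes in short steps, Python scripts to look and compute and a tool call to move; the robot and the scene stay as the last step left them, time stands still between calls to the robot, and variables do not carry over. Pictures are saved under pics/ and viewed, about 12 in all and at most 16, crops included, and the job is handed in when it is done.

Besides the shell and the picture viewer there is one more tool, called after "Emit:" as name(argument=value, ...) on one line, values as JSON. send_rows: Moves the arm, as the interface text tells. Its arguments: {"type":"object","properties":{"plan":{"type":"array"},"jaw":{"type":"number"},"force":{"type":"number"}},"required":["plan"]}

```bash
ls; mkdir -p pics; python3 - <<'E'
from plant import r
import cv2,numpy as np
s=r.get_state(); print({k:np.round(v,3) for k,v in s.items()})
ims=[]
for n in("side","top"):
    c=r.capture(n); ims.append(c['color']); print(n,np.round(c['mtx'],1).tolist(),np.round(c['pose'],3).tolist())
    np.savez(f'pics/{n}0.npz',**{k:c[k] for k in('color','range_z','mtx','pose')})
    for t in("tank","rack","can1","knob1","cement_tin"):
        print(n,t,[(np.round(d['uv']).tolist(),round(d['score'],2)) for d in r.find_in(c,t)])
    cv2.imwrite(f'pics/{n}0.png',c['color'][:,:,::-1])
E
```

```text
pics
{'time_s': np.float64(0.0), 'joints': array([ 9.1336e+01,  2.0590e+01,  6.3500e-01, -2.2000e-02, -7.0135e+01,
       -1.6506e+01]), 'qd': array([ 0.015, -0.085, -0.109,  0.118, -0.049, -0.007]), 'joint_torque': array([-0.0000e+00, -5.8273e+01,  2.9306e+01,  6.9970e+00,  7.0000e-03,
       -0.0000e+00]), 'tcp_pos': array([0.177, 0.651, 0.245]), 'eef_rot': array([  93.595,   89.908, -101.584]), 'contact_force': array([ 1.116,  0.408, -0.557]), 'moment': array([-0.008, -0.033,  0.015]), 'gripper_width': np.float64(0.087)}
side [[500.7, 0.0, 318.4], [0.0, 500.7, 200.6], [0.0, 0.0, 1.0]] [[0.823, -0.356, 0.443, -0.231], [-0.568, -0.526, 0.633, -1.148], [0.007, -0.772, -0.635, 1.278], [0.0, 0.0, 0.0, 1.0]]
side tank [([352.0, 282.0], 0.71), ([311.0, 188.0], 0.52)]
side rack [([311.0, 188.0], 0.74), ([388.0, 250.0], 0.47)]
side can1 [([239.0, 182.0], 0.86), ([265.0, 201.0], 0.83), ([286.0, 221.0], 0.72), ([277.0, 291.0], 0.6)]
side knob1 [([288.0, 217.0], 0.74), ([327.0, 230.0], 0.73), ([239.0, 217.0], 0.7), ([386.0, 252.0], 0.69), ([365.0, 225.0], 0.48)]
side cement_tin [([385.0, 206.0], 0.84), ([324.0, 233.0], 0.65)]
top [[419.4, 0.0, 315.6], [0.0, 419.4, 205.3], [0.0, 0.0, 1.0]] [[-0.0, -0.985, 0.172, 0.245], [-1.0, 0.001, 0.002, -0.042], [-0.002, -0.172, -0.985, 1.705], [0.0, 0.0, 0.0, 1.0]]
top tank [([374.0, 219.0], 0.69)]
top rack [([376.0, 218.0], 0.67), ([265.0, 178.0], 0.64)]
top can1 [([258.0, 227.0], 0.95), ([221.0, 230.0], 0.79), ([365.0, 278.0], 0.64), ([294.0, 222.0], 0.56), ([248.0, 258.0], 0.18)]
top knob1 [([366.0, 222.0], 0.65), ([373.0, 185.0], 0.63), ([410.0, 192.0], 0.53)]
top cement_tin [([330.0, 137.0], 0.92)]
```

View pics/side0.png

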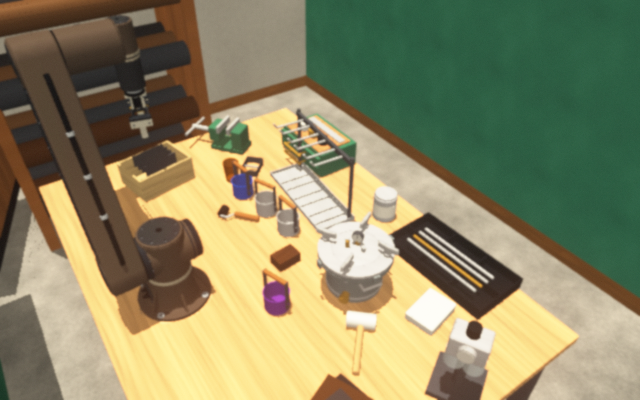

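```bash
python3 - <<'E'
import cv2
i=cv2.imread('pics/top0.png')[100:330,150:480]
cv2.imwrite('pics/top0c.png',cv2.resize(i,None,fx=2.4,fy=2.4,interpolation=cv2.INTER_CUBIC))
E
```

```text
(no output)
```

View pics/top0c.png

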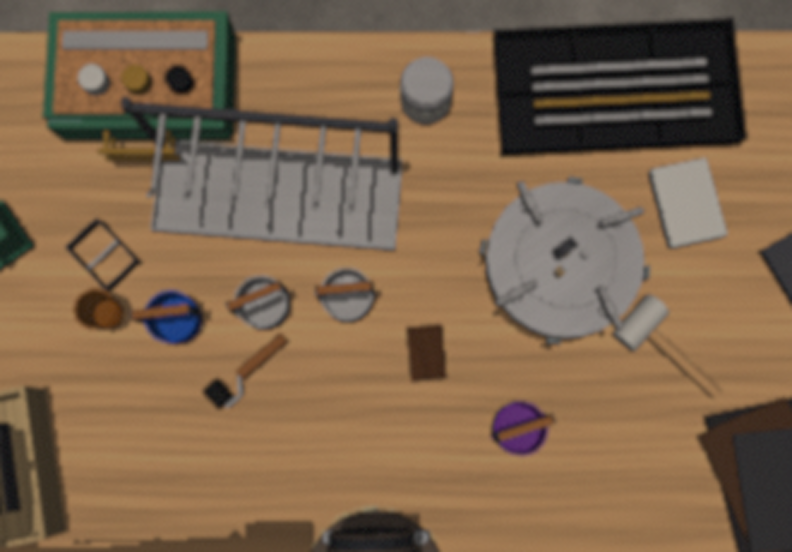

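The pictures show two grey cans (side px 265,201 and 286,221). The blue one (242,186) and the purple one (276,297) are the look-alikes. The tank is at 355,260 and the rack at 312,185. Next I measure from depth.

```bash
cat > h.py <<'E'
import numpy as np,cv2
def cloud(c):
    K=c['mtx'];z=c['range_z'];v,u=np.mgrid[:z.shape[0],:z.shape[1]]
    P=np.stack([(u-K[0,2])/K[0,0]*z,(v-K[1,2])/K[1,1]*z,z],-1)
    W=P@c['pose'][:3,:3].T+c['pose'][:3,3]; W[z<=0]=np.nan
    return W
def pix(c,p):
    q=(np.asarray(p)-c['pose'][:3,3])@c['pose'][:3,:3]; return c['mtx'][:2,:2]@(q[:2]/q[2])+c['mtx'][:2,2]
def brown(col):
    h=cv2.cvtColor(col,cv2.COLOR_RGB2HSV); return (h[...,0]<18)&(h[...,1]>110)
def axis(p):
    c=p[:,:2].mean(0);r=cv2.minAreaRect(p[:,:2].astype(np.float32)) 
    w,V=np.linalg.eigh(np.cov(p[:,:2].T));d=V[:,1];return c,np.degrees(np.arctan2(d[1],d[0])),(p[:,:2]-c)@d
E
python3 - <<'E'
from h import *
from scipy.ndimage import label
C={n:np.load(f'pics/{n}0.npz') for n in('top','side')}
for n,c in C.items():
    W=cloud(c);z=W[...,2]
    print('==',n,'bench z',np.nanmedian(z[(abs(z)<.03)]))
    def clusters(m,k,name):
        L,N=label(m,np.ones((3,3)))
        for i in range(1,N+1):
            p=W[L==i]
            if len(p)>=k:
                cc,a,t=axis(p);v,u=np.argwhere(L==i).mean(0);print(name,len(p),'uv',int(u),int(v),'c',cc.round(4),'z',np.round(np.percentile(p[:,2],[10,50,90]),3),'ang',round(a,1),'len',round(np.ptp(t),3))
    reg=(W[...,0]>.2)&(W[...,0]<.9)&(abs(W[...,1])<.7)
    clusters(reg&(z>.12)&(z<.15)&brown(c['color']),8,'bar')
    t=reg&(W[...,1]<.05)
    clusters(t&(z>.183)&(z<.24),8,'knob')
    p=W[t&(z>.160)&(z<.178)];
    x,y=p[:,0],p[:,1];
    (cx,cy),rad=cv2.minEnclosingCircle(p[:,:2].astype(np.float32));print('lid',cx,cy,rad,len(p),np.median(p[:,2]))
    clusters(reg&(z>.24)&(z<.33)&(W[...,1]>0.0),6,'rack')
    clusters(reg&(z>.010)&(z<.03)&(W[...,1]>0.0),40,'tray')
E
```

```text
== top bench z 9.491925661753164e-05
bar 11 uv 219 129 c [0.8225 0.341 ] z [0.121 0.124 0.149] ang 143.7 len 0.037
bar 25 uv 209 135 c [0.7997 0.378 ] z [0.121 0.128 0.137] ang 148.5 len 0.049
bar 30 uv 226 136 c [0.7952 0.3118] z [0.122 0.127 0.145] ang 131.6 len 0.054
bar 69 uv 254 223 c [0.4498 0.1924] z [0.135 0.139 0.145] ang 114.0 len 0.09
bar 72 uv 292 219 c [0.4636 0.0489] z [0.135 0.139 0.145] ang 94.1 len 0.087
bar 77 uv 214 229 c [0.4255 0.3422] z [0.135 0.141 0.144] ang 96.3 len 0.088
bar 76 uv 369 277 c [ 0.2484 -0.2379] z [0.135 0.14  0.143] ang 107.1 len 0.088
knob 17 uv 313 158 c [ 0.6816 -0.0307] z [0.191 0.212 0.236] ang 84.4 len 0.012
knob 78 uv 370 184 c [ 0.5843 -0.2377] z [0.195 0.207 0.214] ang -153.2 len 0.068
knob 74 uv 408 190 c [ 0.5615 -0.3757] z [0.196 0.209 0.214] ang 108.0 len 0.071
knob 57 uv 384 203 c [ 0.5126 -0.2884] z [0.21  0.22  0.225] ang 124.7 len 0.035
knob 16 uv 393 205 c [ 0.5101 -0.3247] z [0.187 0.191 0.195] ang -144.8 len 0.014
knob 18 uv 382 213 c [ 0.4788 -0.2814] z [0.186 0.202 0.21 ] ang 133.6 len 0.017
knob 71 uv 364 222 c [ 0.4453 -
[... 2346 characters left out ...]
327 176 c [0.7672 0.2184] z [0.012 0.018 0.026] ang 69.8 len 0.358
tray 184 uv 289 190 c [0.5921 0.2372] z [0.011 0.015 0.021] ang 76.6 len 0.406
tray 104 uv 181 178 c [0.2548 0.5439] z [0.012 0.021 0.028] ang -168.5 len 0.124
tray 79 uv 243 194 c [0.4178 0.3058] z [0.013 0.021 0.028] ang 160.3 len 0.083
tray 49 uv 265 200 c [0.4739 0.2216] z [0.012 0.021 0.028] ang 149.8 len 0.059
tray 209 uv 238 214 c [0.3445 0.2073] z [0.014 0.021 0.026] ang 135.5 len 0.163
tray 80 uv 265 212 c [0.4382 0.1602] z [0.012 0.019 0.027] ang 145.5 len 0.08
tray 54 uv 286 219 c [0.4836 0.0814] z [0.013 0.02  0.028] ang 156.9 len 0.049
tray 83 uv 287 231 c [0.449  0.0209] z [0.012 0.021 0.028] ang 145.6 len 0.082
```

```bash
cat >> h.py <<'E'
from scipy.spatial.transform import Rotation as Ro
def Rt(psi):
    c,s=np.cos(np.radians(psi)),np.sin(np.radians(psi)); return np.array([[0,c,s],[0,s,-c],[-1,0,0]])
def cur(r):
    s=r.get_state(); R=Ro.from_euler('xyz',s['eef_rot'],degrees=True).as_matrix()
    psi=np.degrees(np.arctan2(R[1,1],R[0,1]));print('t',round(s['time_s'],1),'tcp',s['tcp_pos'].round(4),'psi',round(psi,2),'tilt',round(np.degrees(np.arccos(-R[2,0])),2),'q',s['joints'].round(1),'w',round(s['gripper_width'],4),'F',s['contact_force'].round(1))
    return np.array(s['tcp_pos']),R
def go(r,wps):
    """wps: (x,y,z,psi[,label])"""
    p,R=cur(r)
    for w in wps:
        q=np.array(w[:3]);T=Rt(w[3]);rv=Ro.from_matrix(R.T@T).as_rotvec()
        n=max(1,int(np.ceil(max(np.abs(R.T@(q-p)).max()/.15,np.degrees(np.linalg.norm(rv))/40))))
        for k in range(n):
            R1=R@Ro.from_rotvec(rv/(n-k)).as_matrix();d=(q-p)/(n-k)
            print(w[4] if len(w)>4 else '',[(R.T@d/.15).round(3).tolist(),(rv/(n-k)/(np.pi/4)).round(3).tolist()])
            p=p+d;R=R1;rv=Ro.from_matrix(R.T@T).as_rotvec()
def wcloud(c):
    K=c['mtx'];z=c['range_z'];v,u=np.mgrid[:z.shape[0],:z.shape[1]]
    a=(u-K[0,2])/K[0,0];b=(v-K[1,2])/K[1,1];th=np.hypot(a,b);t=np.tan(np.minimum(th,1.5))/np.maximum(th,1e-9)
    W=np.stack([a*t*z,b*t*z,z],-1)@c['pose'][:3,:3].T+c['pose'][:3,3]; W[(z<=0)|(th>1.3)]=np.nan
    return W
E
python3 - <<'E'
from h import *
from plant import r
from scipy.optimize import minimize
from scipy.spatial import cKDTree
c=r.capture('wrist');R=c['pose'];p,Rc=cur(r);print('cam in tool',(Rc.T@(R[:3,3]-p)).round(3),(Rc.T@R[:3,:3]).round(2).tolist(),c['mtx'].round(0).tolist())
# rack fit
X=[np.c_[np.linspace(-52,75,128),np.full(128,120*k+s*26)] for k in(-1,0,1) for s in(-1,1)]
M=np.vstack(X)/1e3
for n in('top','side'):
    d=np.load(f'pics/{n}0.npz');W=cloud(d);W=W.reshape(-1,3)
    m=(W[:,2]>.255)&(W[:,2]<.295)&(W[:,0]>.5)&(W[:,0]<.85)&(W[:,1]>-.05)&(W[:,1]<.45);P=W[m][:,:2];t=cKDTree(P)
    def f(v):
        a=v[2];Q=M@np.array([[np.cos(a),np.sin(a)],[-np.sin(a),np.cos(a)]])+v[:2]
        d1=cKDTree(Q).query(P)[0];d2=t.query(Q)[0]; return np.minimum(d1,.02).mean()+np.minimum(d2,.02).mean()
    best=min((minimize(f,[.66,y,a],method='Nelder-Mead') for y in(.15,.17,.19,.21) for a in(-.15,-.1,-.05)),key=lambda o:o.fun)
    print(n,len(P),best.x.round(4),np.degrees(best.x[2]).round(2),best.fun)
go(r,[(.44,.30,.42,-5),(.44,.12,.42,-5)])
E
```

```text
t 0.7 tcp [0.1767 0.6514 0.2456] psi -105.17 tilt 0.0 q [ 91.3  20.5   0.7   0.  -70.1 -16.5] w 0.0878 F [ 0.2 -0.   0. ]
cam in tool [-0.14  -0.    -0.074] [[0.0, -0.27, 0.96], [1.0, 0.0, -0.0], [-0.0, 0.96, 0.27]] [[310.0, 0.0, 317.0], [0.0, 310.0, 198.0], [0.0, 0.0, 1.0]]
top 1073 [ 0.6273  0.1714 -0.0776] -4.44 0.010661127867518057
side 911 [ 0.6283  0.1704 -0.081 ] -4.64 0.011687024816345207
t 0.7 tcp [0.1767 0.6514 0.2456] psi -105.17 tilt 0.0 q [ 91.3  20.5   0.7   0.  -70.1 -16.5] w 0.0878 F [ 0.2 -0.   0. ]
 [[-0.388, 0.601, -0.769], [-0.742, -0.0, 0.0]]
 [[-0.388, 0.925, -0.312], [-0.742, -0.0, 0.0]]
 [[-0.388, 0.944, 0.249], [-0.742, -0.0, 0.0]]
 [[0.0, 0.052, 0.598], [-0.0, 0.0, -0.0]]
 [[0.0, 0.052, 0.598], [-0.0, 0.0, -0.0]]
```

```bash
python3 - <<'E'
from h import *
from plant import r
go(r,[(.35,.45,.42,-140),(.48,.17,.42,-176)])
E
```

```text
t 0.7 tcp [0.1767 0.6514 0.2456] psi -105.17 tilt 0.0 q [ 91.3  20.5   0.7   0.  -70.1 -16.5] w 0.0878 F [ 0.2 -0.   0. ]
 [[-0.581, 0.497, -0.733], [0.387, -0.0, 0.0]]
 [[-0.581, 0.255, -0.848], [0.387, -0.0, 0.0]]
 [[-0.0, 0.268, -0.994], [0.4, -0.0, 0.0]]
 [[-0.0, -0.052, -1.028], [0.4, 0.0, -0.0]]
```

Emit:
send_rows(plan=[[[-0.58, 0.5, -0.73], [0.39, 0, 0]], [[-0.58, 0.5, -0.73], [0.39, 0, 0]], [[-0.58, 0.5, -0.73], [0.39, 0, 0]], [[-0.58, 0.5, -0.73], [0.39, 0, 0]], [[-0.58, 0.5, -0.73], [0.39, 0, 0]]])

```text
time_s: 1.15
tcp_pos: [0.2637, 0.5499, 0.3345]
eef_rot: [-65.1, 89.8, 82.1]
contact_force: [-0.3, 1.3, -0.9]
gripper_width: 0.0877
```

Emit:
send_rows(plan=[[[-0.58, 0.25, -0.85], [0.39, 0, 0]], [[-0.58, 0.25, -0.85], [0.39, 0, 0]], [[-0.58, 0.25, -0.85], [0.39, 0, 0]], [[-0.58, 0.25, -0.85], [0.39, 0, 0]], [[-0.58, 0.25, -0.85], [0.39, 0, 0]]])

```text
time_s: 1.65
tcp_pos: [0.3509, 0.4491, 0.4213]
eef_rot: [-45.8, 89.7, 83.8]
contact_force: [-0.7, 0.7, -0.3]
gripper_width: 0.0877
```

Emit:
send_rows(plan=[[[0, 0.27, -1], [0.4, 0, 0]], [[0, 0.27, -1], [0.4, 0, 0]], [[0, 0.27, -1], [0.4, 0, 0]], [[0, 0.27, -1], [0.4, 0, 0]], [[0, 0.27, -1], [0.4, 0, 0]]])

```text
time_s: 2.15
tcp_pos: [0.4149, 0.3078, 0.4191]
eef_rot: [0.8, 89.8, 112.4]
contact_force: [-0.3, 0.1, -0.4]
gripper_width: 0.0879
```

Emit:
send_rows(plan=[[[0, -0.05, -1], [0.4, 0, 0]], [[0, -0.05, -1], [0.4, 0, 0]], [[0, -0.05, -1], [0.4, 0, 0]], [[0, -0.05, -1], [0.4, 0, 0]], [[0, -0.05, -1], [0.4, 0, 0]]])

```text
time_s: 2.65
tcp_pos: [0.4772, 0.1719, 0.4171]
eef_rot: [52.1, 89.8, 145.7]
contact_force: [-0.6, -0.1, 0.2]
gripper_width: 0.0874
```

```bash
cat >> h.py <<'E'
from scipy.ndimage import label
def bars(W,col,lo=.125,hi=.15,k=25,reg=(.25,.6,-.1,.45)):
    z=W[...,2];m=(W[...,0]>reg[0])&(W[...,0]<reg[1])&(W[...,1]>reg[2])&(W[...,1]<reg[3])&(z>lo)&(z<hi)&brown(col)
    L,N=label(m,np.ones((3,3)));out=[]
    for i in range(1,N+1):
        p=W[L==i]
        if len(p)>=k:
            (cx,cy),(a,b),_=cv2.minAreaRect(p[:,:2].astype(np.float32))
            cc,an,t=axis(p);v,u=np.argwhere(L==i).mean(0);out.append((cx,cy,an));print('bar n',len(p),'uv',int(u),int(v),'mean',cc.round(4),'box',round(cx,4),round(cy,4),round(a,3),round(b,3),'z',np.round(np.percentile(p[:,2],[10,50,90]),3),'ang',round(an%180,1))
    return out
M=np.vstack([np.c_[np.linspace(-52,75,128),np.full(128,120*k+s*26)] for k in(-1,0,1) for s in(-1,1)])/1e3
def rackfit(W,x0=(.628,.171,-.079),lo=.255,hi=.29):
    from scipy.optimize import minimize
    from scipy.spatial import cKDTree
    W=W.reshape(-1,3);c,s=np.cos(x0[2]),np.sin(x0[2]);l=(W[:,:2]-x0[:2])@np.array([[c,-s],[s,c]])
    m=(W[:,2]>lo)&(W[:,2]<hi)&(l[:,0]>-.08)&(l[:,0]<.06)&(abs(l[:,1])<.18);P=W[m][:,:2];t=cKDTree(P)
    def f(v):
        a=v[2];Q=M@np.array([[np.cos(a),np.sin(a)],[-np.sin(a),np.cos(a)]])+v[:2]
        d1=cKDTree(Q).query(P)[0];d2=t.query(Q[(M[:,0]<.03)])[0]; return np.minimum(d1,.015).mean()+np.minimum(d2,.015).mean()
    b=min((minimize(f,np.array(x0)+[dx,dy,0],method='Nelder-Mead') for dx in(-.01,0,.01) for dy in(-.01,0,.01)),key=lambda o:o.fun)
    print('rack',len(P),b.x.round(4),np.degrees(b.x[2]).round(2),round(b.fun,4)); return b.x
E
python3 - <<'E'
from h import *
from plant import r
cur(r);c=r.capture('wrist');W=wcloud(c)
cv2.imwrite('pics/w1.png',c['color'][:,:,::-1]);np.savez('pics/w1.npz',**{k:c[k] for k in('color','range_z','mtx','pose')})
bars(W,c['color']);rackfit(W)
for n in('top','side'): print(n);rackfit(cloud(np.load(f'pics/{n}0.npz')))
E
```

```text
t 2.6 tcp [0.4772 0.1719 0.4171] psi -176.47 tilt 0.23 q [ 41.9   0.7  -2.2  -0.2 -87.2 -38.3] w 0.0874 F [-0.6 -0.1  0.2]
bar n 646 uv 329 75 mean [0.467 0.048] box 0.4671 0.0478 0.014 0.087 z [0.14  0.141 0.143] ang 95.5
bar n 572 uv 332 178 mean [0.454  0.1882] box 0.454 0.1892 0.015 0.088 z [0.14  0.141 0.143] ang 112.6
bar n 117 uv 340 255 mean [0.4328 0.3039] box 0.4331 0.3042 0.012 0.023 z [0.14  0.141 0.142] ang 99.4
bar n 72 uv 340 293 mean [0.4252 0.3724] box 0.4246 0.3727 0.017 0.015 z [0.137 0.141 0.142] ang 18.0
rack 3272 [ 0.6144  0.1734 -0.0646] -3.7 0.0067
top
rack 451 [ 0.616   0.1721 -0.074 ] -4.24 0.0034
side
rack 409 [ 0.621   0.1709 -0.0802] -4.59 0.0052
```

View pics/w1.png

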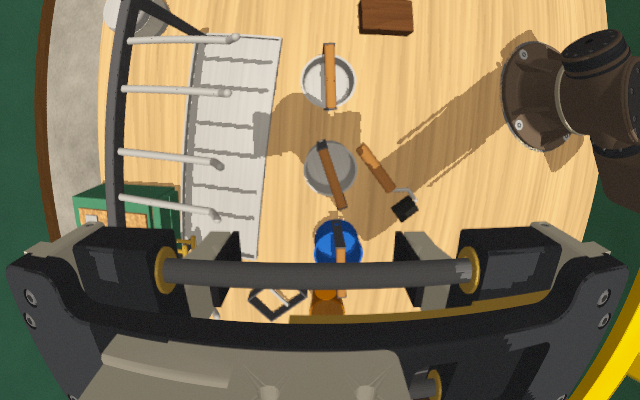

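```bash
python3 - <<'E'
from h import *
from plant import r
W=wcloud(np.load('pics/w1.npz')).reshape(-1,3)
a=np.radians(-4.2);c,s=np.cos(a),np.sin(a);o=np.array([.617,.1725])
l=(W[:,:2]-o)@np.array([[c,-s],[s,c]])
for x0,x1,lo,hi in((-.03,0,.258,.275),(0,.04,.258,.275),(-.07,-.04,.272,.3)):
    m=(W[:,2]>lo)&(W[:,2]<hi)&(l[:,0]>x0)&(l[:,0]<x1)&(abs(l[:,1])<.17);y=np.sort(l[m,1])
    g=np.split(y,np.where(np.diff(y)>.008)[0]+1);print(x0,x1,[(len(k),round(k.mean(),4),round(np.ptp(k),4)) for k in g if len(k)>5], 'xmin',np.percentile(l[m,0],[2,98]).round(4))
m=(W[:,2]>.258)&(W[:,2]<.3)&(l[:,0]>.04)&(l[:,0]<.14)&(abs(l[:,1])<.17)
h=np.histogram(l[m,0],np.arange(.04,.14,.005));print(h[0],h[1][0])
m=(W[:,2]>.258)&(W[:,2]<.3)&(l[:,0]<.04)&(abs(l[:,1])<.17);h=np.histogram(l[m,0],np.arange(-.1,.04,.005));print(h[0],h[1][0])
go(r,[(.467,.048,.23,-174.5),(.467,.048,.134,-174.5)])
E
```

```text
-0.03 0 [(226, np.float64(-0.144), np.float64(0.0086)), (237, np.float64(-0.0927), np.float64(0.0087)), (217, np.float64(-0.0253), np.float64(0.0085)), (203, np.float64(0.0261), np.float64(0.0085))] xmin [-0.0295 -0.0006]
0 0.04 [(269, np.float64(-0.1443), np.float64(0.0096)), (266, np.float64(-0.0929), np.float64(0.0087)), (260, np.float64(-0.0257), np.float64(0.0091)), (240, np.float64(0.026), np.float64(0.0087))] xmin [0.0008 0.0393]
-0.07 -0.04 [(94, np.float64(-0.1433), np.float64(0.0076)), (86, np.float64(-0.0924), np.float64(0.0082)), (86, np.float64(-0.0257), np.float64(0.0071)), (82, np.float64(0.0257), np.float64(0.007)), (64, np.float64(0.1451), np.float64(0.008))] xmin [-0.0518 -0.0404]
[ 112  112  120  123  106  115  101 1888  996  719  278    0    0    0
    0    0    0    0    0] 0.04
[  0   0   0   0   0   0   0   0   0  68 207 143  99 139 153 152 148 144
 141 145 137 136 128 129 131 131 125 118] -0.1
t 2.7 tcp [0.4769 0.1725 0.4173] psi -176.39 tilt 0.22 q [ 41.9   0.7  -2.2  -0.2 -87.2 -38.3] w 0.0879 F [-0.3  0.5  0.2]
 [[0.623, 0.057, -0.414], [-0.021, 0.002, -0.002]]
 [[0.624, 0.065, -0.412], [-0.021, 0.002, -0.002]]
 [[0.64, -0.0, -0.0], [0.0, 0.0, 0.0]]
```

Emit:
send_rows(plan=[[[0.62, 0.06, -0.41], [-0.02, 0, 0]], [[0.62, 0.06, -0.41], [-0.02, 0, 0]], [[0.62, 0.06, -0.41], [-0.02, 0, 0]], [[0.62, 0.06, -0.41], [-0.02, 0, 0]], [[0.62, 0.06, -0.41], [-0.02, 0, 0]]], jaw=0.2)

```text
time_s: 3.2
tcp_pos: [0.4723, 0.1125, 0.3254]
eef_rot: [21.4, 89.8, 116.0]
contact_force: [-0.2, -0.9, 0.7]
gripper_width: 0.055
```

Emit:
send_rows(plan=[[[0.62, 0.06, -0.41], [-0.02, 0, 0]], [[0.62, 0.06, -0.41], [-0.02, 0, 0]], [[0.62, 0.06, -0.41], [-0.02, 0, 0]], [[0.62, 0.06, -0.41], [-0.02, 0, 0]], [[0.62, 0.06, -0.41], [-0.02, 0, 0]]])

```text
time_s: 3.7
tcp_pos: [0.4639, 0.05, 0.2306]
eef_rot: [83.6, 89.4, 179.0]
contact_force: [-12.9, -5.5, -5.1]
gripper_width: 0.0525
```

```bash
python3 - <<'E'
from h import *
from plant import r
cur(r);c=r.capture('wrist');bars(wcloud(c),c['color'],k=80)
go(r,[(.467,.048,.134,-174.5)])
E
```

```text
t 3.7 tcp [0.4639 0.05   0.2306] psi -174.61 tilt 0.65 q [ 30.1   1.6 -25.3  -0.4 -63.7 -24.6] w 0.0525 F [-12.9  -5.5  -5.1]
bar n 1885 uv 312 202 mean [0.4666 0.0462] box 0.4661 0.0486 0.014 0.088 z [0.14  0.141 0.142] ang 95.3
t 3.8 tcp [0.4639 0.05   0.2307] psi -174.61 tilt 0.65 q [ 30.1   1.6 -25.3  -0.4 -63.7 -24.6] w 0.0526 F [-13.8  -4.5  -4.8]
 [[0.644, -0.027, -0.016], [-0.002, 0.001, -0.014]]
```

Stray force: the gripper's body, 193 mm along x, touches the prong tips. I back off and pick can A with the tool leaning about 10° towards the robot.

```bash
cat >> h.py <<'E'
_Rt=Rt
def Rt(psi):
    if np.ndim(psi): return _Rt(psi[0])@Ro.from_euler('z',psi[1],degrees=True).as_matrix()
    return _Rt(psi)
E
python3 - <<'E'
from h import *
from plant import r
P=(-174.7,-10)
go(r,[(.435,.048,.245,P,'lean'),(.4665,.0485,.175,P,'pre'),(.4665,.0485,.134,P,'grip'),(.4665,.0485,.16,P,'lift'),(.40,.0485,.22,-174.7,'out')])
E
```

```text
t 3.8 tcp [0.4639 0.05   0.2307] psi -174.61 tilt 0.65 q [ 30.1   1.6 -25.3  -0.4 -63.7 -24.6] w 0.0526 F [-13.8  -4.5  -4.8]
lean [[-0.093, 0.194, 0.005], [0.002, 0.002, -0.237]]
pre [[0.496, -0.125, -0.016], [0.0, 0.0, 0.0]]
grip [[0.269, 0.047, 0.0], [0.0, 0.0, 0.0]]
lift [[-0.171, -0.03, -0.0], [0.0, 0.0, 0.0]]
out [[-0.471, 0.365, 0.041], [0.0, 0.0, 0.222]]
```

Emit:
send_rows(plan=[[[0, 0.19, 0], [0, 0, 0]], [[-0.09, 0.19, 0], [0, 0, -0.1]], [[-0.09, 0.19, 0], [0, 0, -0.237]], [[-0.09, 0.19, 0], [0, 0, -0.237]], [[-0.09, 0.19, 0], [0, 0, -0.237]]])

```text
time_s: 4.25
tcp_pos: [0.4362, 0.0488, 0.2465]
eef_rot: [-89.1, 79.8, 6.4]
contact_force: [0.4, -0.8, 0.1]
gripper_width: 0.0528
```

Emit:
send_rows(plan=[[[0.25, -0.06, -0.01], [0, 0, 0]], [[0.5, -0.125, -0.016], [0, 0, 0]], [[0.5, -0.125, -0.016], [0, 0, 0]], [[0.5, -0.125, -0.016], [0, 0, 0]], [[0.5, -0.125, -0.016], [0, 0, 0]]])

```text
time_s: 4.75
tcp_pos: [0.4691, 0.0504, 0.1773]
eef_rot: [-89.0, 79.8, 6.5]
contact_force: [-0.1, 0.6, 0.4]
gripper_width: 0.0524
```

```bash
python3 - <<'E'
from h import *
from plant import r
P=(-174.7,-10)
c=r.capture('wrist');bars(wcloud(c),c['color'],k=80)
go(r,[(.4665,.0485,.134,P,'grip'),(.4665,.0485,.16,P,'lift'),(.40,.0485,.22,-174.7,'out')])
E
```

```text
bar n 2308 uv 333 211 mean [0.4672 0.0351] box 0.4672 0.0368 0.014 0.065 z [0.14  0.141 0.142] ang 95.3
t 4.8 tcp [0.4689 0.0503 0.1775] psi -174.49 tilt 10.29 q [ 33.9  -1.7 -40.    6.9 -42.7 -33.1] w 0.0525 F [ 0.4  0.2 -0.4]
grip [[0.282, 0.069, -0.012], [0.005, 0.005, 0.006]]
lift [[-0.171, -0.03, -0.0], [-0.0, -0.0, -0.0]]
out [[-0.471, 0.365, 0.041], [0.0, 0.0, 0.222]]
```

Emit:
send_rows(plan=[[[0.15, 0.035, 0], [0, 0, 0]], [[0.28, 0.06, -0.01], [0, 0, 0]], [[0.28, 0.06, -0.01], [0, 0, 0]], [[0.28, 0.06, -0.01], [0, 0, 0]], [[0.28, 0.06, -0.01], [0, 0, 0]]])

```text
time_s: 5.3
tcp_pos: [0.4686, 0.0495, 0.1363]
eef_rot: [-88.6, 79.6, 7.0]
contact_force: [0.5, -0.2, 0.3]
gripper_width: 0.0523
```

Emit:
send_rows(plan=[[[0, 0, 0], [0, 0, 0]], [[0, 0, 0], [0, 0, 0]], [[0, 0, 0], [0, 0, 0]], [[0, 0, 0], [0, 0, 0]], [[0, 0, 0], [0, 0, 0]]], jaw=-1, force=6)

```text
time_s: 5.8
tcp_pos: [0.4685, 0.0494, 0.1363]
eef_rot: [-88.6, 79.6, 6.9]
contact_force: [-1.0, -0.1, 0.1]
gripper_width: 0.0179
```

Emit:
send_rows(plan=[[[-0.04, 0, 0], [0, 0, 0]], [[-0.08, -0.015, 0], [0, 0, 0]], [[-0.12, -0.02, 0], [0, 0, 0]], [[-0.17, -0.03, 0], [0, 0, 0]], [[-0.17, -0.03, 0], [0, 0, 0]]])

```text
time_s: 6.3
tcp_pos: [0.469, 0.0497, 0.1635]
eef_rot: [-88.4, 79.5, 7.2]
contact_force: [-0.6, 0.6, -2.9]
gripper_width: 0.0152
```

Emit:
send_rows(plan=[[[0, 0, 0], [0, 0, 0]], [[0, 0, 0], [0, 0, 0]], [[0, 0, 0], [0, 0, 0]], [[0, 0, 0], [0, 0, 0]], [[0, 0, 0], [0, 0, 0]]], force=35)

```text
time_s: 6.8
tcp_pos: [0.4689, 0.0496, 0.1633]
eef_rot: [-88.4, 79.5, 7.1]
contact_force: [-0.4, -0.3, -2.5]
gripper_width: 0.0141
```

Emit:
send_rows(plan=[[[-0.1, 0.07, 0.01], [0, 0, 0.05]], [[-0.2, 0.15, 0.02], [0, 0, 0.1]], [[-0.3, 0.22, 0.03], [0, 0, 0.15]], [[-0.4, 0.3, 0.04], [0, 0, 0.2]], [[-0.47, 0.365, 0.041], [0, 0, 0.222]]])

```text
time_s: 7.3
tcp_pos: [0.402, 0.0493, 0.2235]
eef_rot: [-57.1, 89.4, 38.5]
contact_force: [1.7, -0.1, -2.6]
gripper_width: 0.0139
```

```bash
python3 - <<'E'
from h import *
from plant import r
cur(r)
for n in('side','top'):
    c=r.capture(n);print(n);bars(cloud(c),c['color'],hi=.3,lo=.13,k=12,reg=(.25,.6,-.1,.25))
    if n=='side': cv2.imwrite('pics/s2.png',cv2.resize(c['color'][120:300,190:400,::-1],None,fx=3,fy=3))
n=np.array([.0732,.9973]);h=np.array([.6083,.0543]);f=np.array([.9973,-.0732])
L=[(*(h-.20*f),.30,175.8-360),(*(h-.14*f),.308,175.8-360),(*(h-.06*f),.308,175.8-360),(*h,.308,175.8-360),(*h,.277,175.8-360)]
go(r,L)
E
```

```text
t 7.3 tcp [0.402  0.0493 0.2235] psi -174.42 tilt 0.57 q [ 35.2  -5.5 -33.1  -0.  -61.8 -29.6] w 0.0139 F [ 1.7 -0.1 -2.6]
side
bar n 62 uv 270 176 mean [0.395  0.0243] box 0.3986 0.0262 0.083 0.03 z [0.285 0.294 0.298] ang 11.1
bar n 27 uv 256 173 mean [0.3662 0.0655] box 0.369 0.0646 0.016 0.029 z [0.285 0.294 0.299] ang 168.3
bar n 61 uv 274 192 mean [0.4063 0.0245] box 0.4105 0.0302 0.06 0.032 z [0.214 0.226 0.23 ] ang 87.5
top
t 7.4 tcp [0.4021 0.0492 0.2236] psi -174.41 tilt 0.7 q [ 35.2  -5.6 -33.2   0.  -61.7 -29.6] w 0.0137 F [ 0.8 -0.4 -3.1]
 [[-0.508, -0.063, 0.13], [0.218, 0.009, 0.013]]
 [[-0.053, -0.4, 0.0], [0.0, -0.0, 0.0]]
 [[0.0, -0.533, 0.0], [-0.0, -0.0, 0.0]]
 [[0.0, -0.4, 0.0], [-0.0, 0.0, 0.0]]
 [[0.207, -0.0, -0.0], [-0.0, 0.0, 0.0]]
```

View pics/s2.png

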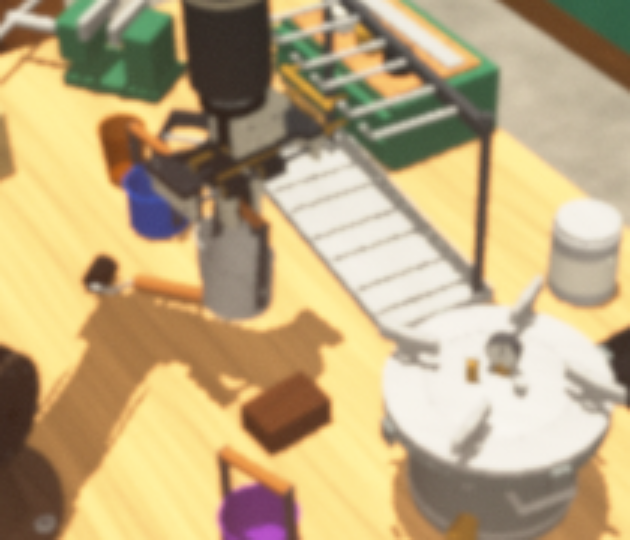

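Emit:
send_rows(plan=[[[-0.13, -0.015, 0.03], [0.05, 0, 0]], [[-0.25, -0.03, 0.06], [0.11, 0, 0]], [[-0.38, -0.045, 0.1], [0.17, 0, 0]], [[-0.51, -0.063, 0.13], [0.218, 0.009, 0.013]], [[-0.51, -0.063, 0.13], [0.218, 0.009, 0.013]]])

```text
time_s: 7.9
tcp_pos: [0.4107, 0.07, 0.302]
eef_rot: [-67.0, 89.8, 18.8]
contact_force: [0.6, -0.0, -3.7]
gripper_width: 0.0139
```

Emit:
send_rows(plan=[[[-0.05, -0.1, 0], [0, 0, 0]], [[-0.05, -0.2, 0], [0, 0, 0]], [[-0.05, -0.3, 0], [0, 0, 0]], [[-0.05, -0.4, 0], [0, 0, 0]], [[-0.05, -0.4, 0], [0, 0, 0]]])

```text
time_s: 8.4
tcp_pos: [0.4724, 0.0653, 0.3083]
eef_rot: [-86.6, 89.9, -0.8]
contact_force: [-0.4, -0.9, -3.9]
gripper_width: 0.014
```

```bash
python3 - <<'E'
from h import *
from plant import r
h=np.array([.6083,.0543]);f=np.array([.9973,-.0732])
go(r,[(*(h-.06*f),.308,-184.2),(*h,.308,-184.2),(*h,.278,-184.2)])
E
```

```text
t 8.4 tcp [0.4724 0.0653 0.3083] psi 175.73 tilt 0.13 q [ 31.6  -0.8 -17.5   0.1 -73.2 -35.9] w 0.014 F [-0.4 -0.9 -3.9]
 [[0.003, -0.509, -0.006], [-0.002, 0.0, 0.003]]
 [[0.0, -0.4, 0.0], [-0.0, -0.0, -0.0]]
 [[0.2, -0.0, -0.0], [-0.0, 0.0, -0.0]]
```

Emit:
send_rows(plan=[[[0, -0.12, 0], [0, 0, 0]], [[0, -0.25, 0], [0, 0, 0]], [[0, -0.38, 0], [0, 0, 0]], [[0, -0.51, -0.006], [0, 0, 0]], [[0, -0.51, -0.006], [0, 0, 0]]])

```text
time_s: 8.9
tcp_pos: [0.5505, 0.0584, 0.3068]
eef_rot: [-143.1, 89.9, -57.5]
contact_force: [-0.2, -0.0, -4.0]
gripper_width: 0.0139
```

Emit:
send_rows(plan=[[[0, -0.1, 0], [0, 0, 0]], [[0, -0.2, 0], [0, 0, 0]], [[0, -0.3, 0], [0, 0, 0]], [[0, -0.4, 0], [0, 0, 0]], [[0, -0.4, 0], [0, 0, 0]]])

```text
time_s: 9.4
tcp_pos: [0.6113, 0.0536, 0.3054]
eef_rot: [154.8, 89.9, -119.5]
contact_force: [-1.3, -0.2, -3.1]
gripper_width: 0.0133
```

```bash
python3 - <<'E'
from h import *
from plant import r
h=np.array([.6083,.0543]);f=np.array([.9973,-.0732])
go(r,[(*h,.278,-184.2)])
c=r.capture('side');cv2.imwrite('pics/s3.png',cv2.resize(c['color'][90:270,220:420,::-1],None,fx=3,fy=3,interpolation=cv2.INTER_CUBIC))
E
```

```text
t 9.4 tcp [0.6113 0.0536 0.3054] psi 175.63 tilt 0.12 q [ 23.3  13.   -2.1   0.1 -75.  -27.7] w 0.0133 F [-1.3 -0.2 -3.1]
 [[0.183, 0.02, 0.004], [-0.004, -0.002, -0.001]]
```

View pics/s3.png

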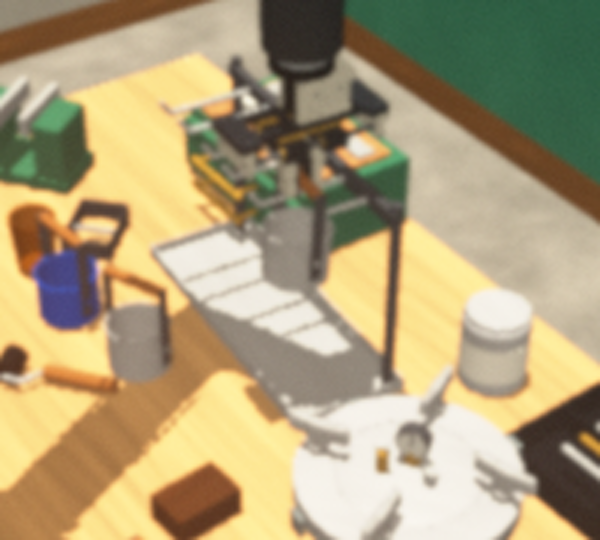

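The can sits with the prongs inside its stirrup, so I lower it and release.

Emit:
send_rows(plan=[[[0.06, 0.01, 0], [0, 0, 0]], [[0.12, 0.02, 0], [0, 0, 0]], [[0.16, 0.02, 0], [0, 0, 0]], [[0.19, 0.02, 0], [0, 0, 0]], [[0.195, 0.02, 0], [0, 0, 0]]])

```text
time_s: 9.95
tcp_pos: [0.6068, 0.0536, 0.2772]
eef_rot: [152.6, 89.9, -121.8]
contact_force: [-6.0, -0.1, 7.1]
gripper_width: 0.0137
```

Emit:
send_rows(plan=[[[0, 0, 0], [0, 0, 0]], [[0, 0, 0], [0, 0, 0]], [[0, 0, 0], [0, 0, 0]], [[0, 0, 0], [0, 0, 0]], [[0, 0, 0], [0, 0, 0]]], jaw=-0.3)

```text
time_s: 10.45
tcp_pos: [0.6068, 0.0536, 0.2771]
eef_rot: [152.7, 89.9, -121.6]
contact_force: [-0.7, -0.5, 0.4]
gripper_width: 0.0303
```

Emit:
send_rows(plan=[[[-0.1, 0, 0], [0, 0, 0]], [[-0.2, 0, 0], [0, 0, 0]], [[-0.4, 0, 0], [0, 0, 0]], [[-0.6, 0, 0], [0, 0, 0]], [[-0.6, 0, 0], [0, 0, 0]]])

```text
time_s: 10.95
tcp_pos: [0.6086, 0.0538, 0.3719]
eef_rot: [-94.6, 89.7, -8.9]
contact_force: [-0.1, 0.2, 0.9]
gripper_width: 0.0309
```

```bash
python3 - <<'E'
from h import *
from plant import r
cur(r)
c=r.capture('wrist');cv2.imwrite('pics/w4.png',c['color'][:,:,::-1]);print('hung');bars(wcloud(c),c['color'],lo=.26,hi=.30,k=80,reg=(.5,.7,-.05,.45));print('bench');bars(wcloud(c),c['color'],k=60)
c=r.capture('top');bars(cloud(c),c['color'],k=20)
E
```

```text
t 10.9 tcp [0.6086 0.0538 0.3719] psi 175.67 tilt 0.35 q [ 23.5  11.3   4.1   0.2 -82.5 -27.8] w 0.0309 F [-0.1  0.2  0.9]
hung
bar n 1767 uv 320 202 mean [0.6062 0.0502] box 0.6068 0.0524 0.088 0.013 z [0.28  0.281 0.282] ang 86.2
bench
bar n 24 uv 261 220 mean [0.461  0.1665] box 0.4601 0.1685 0.009 0.045 z [0.137 0.141 0.145] ang 112.7
```

View pics/w4.png

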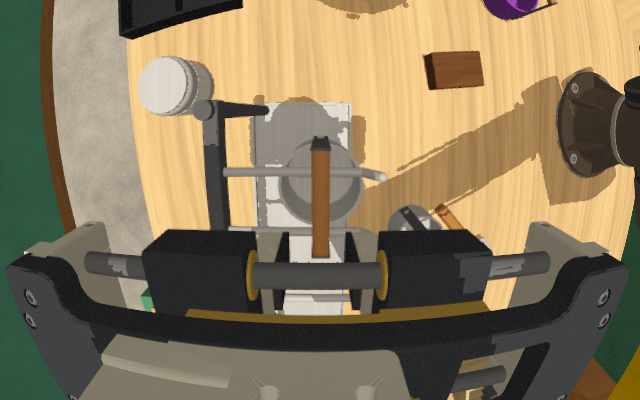

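```bash
python3 - <<'E'
from h import *
from plant import r
P=(-157.4,-8)
go(r,[(.44,.15,.36,-170),(.43,.18,.25,P),(.4545,.189,.175,P)])
E
```

```text
t 11.1 tcp [0.6072 0.054  0.3677] psi 175.66 tilt 0.07 q [ 23.5  11.4   3.7   0.1 -82.3 -27.8] w 0.0306 F [ 1.  -1.   0.4]
 [[0.025, 0.58, 0.277], [-0.159, -0.001, 0.0]]
 [[0.025, 0.541, 0.347], [-0.159, -0.001, 0.0]]
 [[0.733, 0.031, 0.209], [-0.28, -0.02, -0.177]]
 [[0.519, -0.103, -0.007], [0.0, 0.0, 0.0]]
```

Emit:
send_rows(plan=[[[0.025, 0.58, 0.28], [-0.16, 0, 0]], [[0.025, 0.58, 0.28], [-0.16, 0, 0]], [[0.025, 0.58, 0.28], [-0.16, 0, 0]], [[0.025, 0.58, 0.28], [-0.16, 0, 0]], [[0.025, 0.58, 0.28], [-0.16, 0, 0]]], jaw=0.2)

```text
time_s: 11.55
tcp_pos: [0.5238, 0.1023, 0.3634]
eef_rot: [161.2, 89.9, -106.0]
contact_force: [0.3, 0.1, 0.0]
gripper_width: 0.0522
```

Emit:
send_rows(plan=[[[0.025, 0.54, 0.35], [-0.16, 0, 0]], [[0.025, 0.54, 0.35], [-0.16, 0, 0]], [[0.025, 0.54, 0.35], [-0.16, 0, 0]], [[0.025, 0.54, 0.35], [-0.16, 0, 0]], [[0.025, 0.54, 0.35], [-0.16, 0, 0]]])

```text
time_s: 12.05
tcp_pos: [0.4412, 0.1505, 0.3593]
eef_rot: [150.1, 89.9, -109.8]
contact_force: [-0.6, 1.3, 0.6]
gripper_width: 0.0525
```

Emit:
send_rows(plan=[[[0.73, 0.03, 0.21], [-0.28, -0.02, -0.18]], [[0.73, 0.03, 0.21], [-0.28, -0.02, -0.18]], [[0.73, 0.03, 0.21], [-0.28, -0.02, -0.18]], [[0.73, 0.03, 0.21], [-0.28, -0.02, -0.18]], [[0.73, 0.03, 0.21], [-0.28, -0.02, -0.18]]])

```text
time_s: 12.55
tcp_pos: [0.4327, 0.1806, 0.2507]
eef_rot: [-90.9, 81.9, 21.6]
contact_force: [0.8, -0.7, 0.4]
gripper_width: 0.0526
```

Emit:
send_rows(plan=[[[0.25, -0.05, 0], [0, 0, 0]], [[0.52, -0.1, 0], [0, 0, 0]], [[0.52, -0.1, 0], [0, 0, 0]], [[0.52, -0.1, 0], [0, 0, 0]], [[0.52, -0.1, 0], [0, 0, 0]]])

```text
time_s: 13.05
tcp_pos: [0.4579, 0.191, 0.1778]
eef_rot: [-90.6, 81.8, 21.9]
contact_force: [0.0, 0.5, 0.0]
gripper_width: 0.0525
```

```bash
python3 - <<'E'
from h import *
from plant import r
P=(-157.4,-8)
c=r.capture('wrist');bars(wcloud(c),c['color'],k=80)
c=r.capture('top');bars(cloud(c),c['color'],k=10)
go(r,[(.4545,.189,.135,P,'grip'),(.4545,.189,.16,P,'lift'),(.40,.20,.22,-157.4,'out')])
E
```

```text
bar n 2209 uv 334 212 mean [0.4586 0.1762] box 0.4583 0.1782 0.014 0.064 z [0.14  0.141 0.142] ang 112.3
bar n 84 uv 332 291 mean [0.4372 0.227 ] box 0.4374 0.2273 0.013 0.004 z [0.14  0.141 0.142] ang 23.0
bar n 29 uv 207 230 mean [0.4227 0.3678] box 0.4236 0.3659 0.013 0.031 z [0.136 0.14  0.143] ang 102.1
t 13.2 tcp [0.4574 0.191  0.1777] psi -157.45 tilt 8.26 q [ 48.2   2.1 -35.2   5.1 -45.4 -29. ] w 0.0529 F [-0.4 -0.2 -0.5]
grip [[0.278, 0.064, -0.004], [-0.001, -0.001, 0.006]]
lift [[-0.165, -0.023, 0.0], [0.0, 0.0, -0.0]]
out [[-0.439, 0.249, 0.207], [-0.0, 0.0, 0.178]]
```

Emit:
send_rows(plan=[[[0.15, 0.035, 0], [0, 0, 0]], [[0.28, 0.06, 0], [0, 0, 0]], [[0.28, 0.06, 0], [0, 0, 0]], [[0.28, 0.06, 0], [0, 0, 0]], [[0.28, 0.06, 0], [0, 0, 0]]])

```text
time_s: 13.65
tcp_pos: [0.4555, 0.1906, 0.1365]
eef_rot: [-90.1, 81.6, 22.5]
contact_force: [-0.3, 0.1, 0.6]
gripper_width: 0.0524
```

Emit:
send_rows(plan=[[[0, 0, 0], [0, 0, 0]], [[0, 0, 0], [0, 0, 0]], [[0, 0, 0], [0, 0, 0]], [[0, 0, 0], [0, 0, 0]], [[0, 0, 0], [0, 0, 0]]], jaw=-1, force=6)

```text
time_s: 14.15
tcp_pos: [0.4555, 0.1905, 0.1365]
eef_rot: [-90.1, 81.6, 22.4]
contact_force: [-0.8, -0.6, -0.0]
gripper_width: 0.0183
```

Emit:
send_rows(plan=[[[-0.04, 0, 0], [0, 0, 0]], [[-0.08, -0.015, 0], [0, 0, 0]], [[-0.12, -0.02, 0], [0, 0, 0]], [[-0.17, -0.025, 0], [0, 0, 0]], [[-0.17, -0.025, 0], [0, 0, 0]]])

```text
time_s: 14.65
tcp_pos: [0.4559, 0.191, 0.1636]
eef_rot: [-89.9, 81.5, 22.7]
contact_force: [-0.5, 0.6, -3.2]
gripper_width: 0.0148
```

Emit:
send_rows(plan=[[[0, 0, 0], [0, 0, 0]], [[0, 0, 0], [0, 0, 0]], [[0, 0, 0], [0, 0, 0]], [[0, 0, 0], [0, 0, 0]], [[0, 0, 0], [0, 0, 0]]], force=35)

```text
time_s: 15.15
tcp_pos: [0.4559, 0.1909, 0.1634]
eef_rot: [-89.9, 81.5, 22.6]
contact_force: [0.4, 0.6, -2.0]
gripper_width: 0.0139
```

Emit:
send_rows(plan=[[[-0.1, 0.05, 0.04], [0, 0, 0.04]], [[-0.2, 0.1, 0.08], [0, 0, 0.08]], [[-0.3, 0.16, 0.13], [0, 0, 0.12]], [[-0.4, 0.22, 0.18], [0, 0, 0.16]], [[-0.44, 0.25, 0.2], [0, 0, 0.178]]])

```text
time_s: 15.65
tcp_pos: [0.4012, 0.2014, 0.2243]
eef_rot: [-83.2, 89.5, 29.4]
contact_force: [0.8, -0.1, -2.9]
gripper_width: 0.0139
```

```bash
python3 - <<'E'
from h import *
from plant import r
h=np.array([.6258,.2922]);f=np.array([.9973,-.0732])
go(r,[(.40,.23,.307,-170),(*(h-.19*f),.307,-184.2),(*(h-.06*f),.307,-184.2),(*h,.307,-184.2)])
E
```

```text
t 15.7 tcp [0.4012 0.2014 0.2243] psi -157.39 tilt 0.53 q [ 52.1  -0.7 -28.7   0.2 -61.5 -29.6] w 0.0139 F [ 0.8 -0.1 -2.9]
 [[-0.55, -0.071, 0.18], [0.28, 0.003, 0.011]]
 [[0.0, -0.327, 0.458], [0.316, -0.0, -0.0]]
 [[0.0, -0.867, 0.0], [0.0, -0.0, 0.0]]
 [[0.0, -0.4, 0.0], [-0.0, 0.0, 0.0]]
```

Emit:
send_rows(plan=[[[-0.13, -0.015, 0.04], [0.07, 0, 0]], [[-0.27, -0.03, 0.09], [0.14, 0, 0]], [[-0.41, -0.05, 0.13], [0.21, 0, 0]], [[-0.55, -0.07, 0.18], [0.28, 0, 0.01]], [[-0.55, -0.07, 0.18], [0.28, 0, 0.01]]])

```text
time_s: 16.15
tcp_pos: [0.4011, 0.2315, 0.3091]
eef_rot: [-46.2, 89.6, 53.8]
contact_force: [0.3, 0.2, -3.2]
gripper_width: 0.0138
```

Emit:
send_rows(plan=[[[0, -0.08, 0.11], [0.08, 0, 0]], [[0, -0.16, 0.23], [0.16, 0, 0]], [[0, -0.24, 0.34], [0.24, 0, 0]], [[0, -0.33, 0.46], [0.316, 0, 0]], [[0, -0.33, 0.46], [0.316, 0, 0]]])

```text
time_s: 16.65
tcp_pos: [0.4386, 0.3095, 0.3073]
eef_rot: [-31.3, 89.7, 54.4]
contact_force: [-0.7, -0.9, -3.5]
gripper_width: 0.0139
```

```bash
python3 - <<'E'
from h import *
from plant import r
h=np.array([.6258,.2922]);f=np.array([.9973,-.0732])
go(r,[(*(h-.06*f),.307,-184.2),(*h,.307,-184.2)])
E
```

```text
t 16.6 tcp [0.4386 0.3095 0.3073] psi 175.75 tilt 0.28 q [ 56.1   5.3 -11.2   0.  -73.2 -60.4] w 0.0139 F [-0.7 -0.9 -3.5]
 [[0.004, -0.853, -0.023], [-0.001, 0.005, 0.003]]
 [[-0.0, -0.4, 0.0], [-0.0, 0.0, 0.0]]
```

Emit:
send_rows(plan=[[[0, -0.2, -0.02], [0, 0, 0]], [[0, -0.4, -0.02], [0, 0, 0]], [[0, -0.6, -0.023], [0, 0, 0]], [[0, -0.85, -0.023], [0, 0, 0]], [[0, -0.85, -0.023], [0, 0, 0]]])

```text
time_s: 17.15
tcp_pos: [0.5684, 0.2953, 0.3044]
eef_rot: [-38.2, 89.9, 47.5]
contact_force: [-1.5, 0.5, -3.2]
gripper_width: 0.0132
```

Emit:
send_rows(plan=[[[0, -0.1, 0], [0, 0, 0]], [[0, -0.2, 0], [0, 0, 0]], [[0, -0.3, 0], [0, 0, 0]], [[0, -0.4, 0], [0, 0, 0]], [[0, -0.4, 0], [0, 0, 0]]])

```text
time_s: 17.65
tcp_pos: [0.629, 0.2899, 0.3021]
eef_rot: [122.9, 89.9, -151.4]
contact_force: [-0.3, 0.3, -3.5]
gripper_width: 0.0134
```

```bash
python3 - <<'E'
from h import *
from plant import r
h=np.array([.6258,.2922]);f=np.array([.9973,-.0732])
go(r,[(*h,.276,-184.2)])
E
```

```text
t 17.6 tcp [0.629  0.2899 0.3021] psi 175.72 tilt 0.05 q [ 40.8  20.8   8.3  -0.  -77.6 -45.1] w 0.0134 F [-0.3  0.3 -3.5]
 [[0.174, 0.022, 0.014], [-0.002, -0.001, -0.001]]
```

Emit:
send_rows(plan=[[[0.06, 0.01, 0.01], [0, 0, 0]], [[0.12, 0.02, 0.01], [0, 0, 0]], [[0.16, 0.02, 0.01], [0, 0, 0]], [[0.178, 0.02, 0.01], [0, 0, 0]], [[0.178, 0.02, 0.01], [0, 0, 0]]])

```text
time_s: 18.15
tcp_pos: [0.6249, 0.2914, 0.2777]
eef_rot: [-170.9, 90.0, -85.0]
contact_force: [-7.7, -1.6, 10.6]
gripper_width: 0.0132
```

Emit:
send_rows(plan=[[[0, 0, 0], [0, 0, 0]], [[0, 0, 0], [0, 0, 0]], [[0, 0, 0], [0, 0, 0]], [[0, 0, 0], [0, 0, 0]], [[0, 0, 0], [0, 0, 0]]], jaw=-0.3)

```text
time_s: 18.65
tcp_pos: [0.6249, 0.2913, 0.2773]
eef_rot: [162.2, 90.0, -112.0]
contact_force: [0.1, 0.8, -0.2]
gripper_width: 0.0309
```

Emit:
send_rows(plan=[[[-0.1, 0, 0], [0, 0, 0]], [[-0.2, 0, 0], [0, 0, 0]], [[-0.4, 0, 0], [0, 0, 0]], [[-0.6, 0, 0], [0, 0, 0]], [[-0.6, 0, 0], [0, 0, 0]]])

```text
time_s: 19.15
tcp_pos: [0.6265, 0.2918, 0.3724]
eef_rot: [-64.0, 89.6, 21.9]
contact_force: [0.3, 0.4, 1.5]
gripper_width: 0.0306
```

```bash
python3 - <<'E'
from h import *
from plant import r
c=r.capture('wrist');bars(wcloud(c),c['color'],lo=.26,hi=.30,k=80,reg=(.5,.7,-.05,.45))
go(r,[(.52,.10,.40,-150),(.48,-.17,.40,-110)])
E
```

```text
bar n 1793 uv 319 202 mean [0.6245 0.2887] box 0.6242 0.2907 0.088 0.015 z [0.28  0.281 0.282] ang 85.7
t 19.2 tcp [0.6258 0.2918 0.3698] psi 175.81 tilt 0.22 q [ 41.2  19.4  14.7   0.1 -85.1 -45.3] w 0.0306 F [ 0.6 -0.4 -0.6]
 [[-0.103, 0.305, -0.663], [-0.38, 0.001, 0.002]]
 [[-0.102, 0.486, -0.544], [-0.38, 0.001, 0.002]]
 [[-0.0, 0.565, -0.713], [-0.444, -0.0, 0.0]]
 [[-0.0, 0.775, -0.476], [-0.444, 0.0, 0.0]]
```

Emit:
send_rows(plan=[[[-0.1, 0.3, -0.66], [-0.38, 0, 0]], [[-0.1, 0.3, -0.66], [-0.38, 0, 0]], [[-0.1, 0.3, -0.66], [-0.38, 0, 0]], [[-0.1, 0.3, -0.66], [-0.38, 0, 0]], [[-0.1, 0.3, -0.66], [-0.38, 0, 0]]])

```text
time_s: 19.7
tcp_pos: [0.5736, 0.1964, 0.3839]
eef_rot: [-71.1, 89.8, 31.7]
contact_force: [-0.2, 0.2, -0.2]
gripper_width: 0.0304
```

Emit:
send_rows(plan=[[[-0.1, 0.49, -0.54], [-0.38, 0, 0]], [[-0.1, 0.49, -0.54], [-0.38, 0, 0]], [[-0.1, 0.49, -0.54], [-0.38, 0, 0]], [[-0.1, 0.49, -0.54], [-0.38, 0, 0]], [[-0.1, 0.49, -0.54], [-0.38, 0, 0]]])

```text
time_s: 20.2
tcp_pos: [0.5205, 0.1021, 0.3977]
eef_rot: [-78.8, 89.9, 41.1]
contact_force: [0.1, 0.4, 0.2]
gripper_width: 0.0308
```

Emit:
send_rows(plan=[[[0, 0.565, -0.71], [-0.44, 0, 0]], [[0, 0.565, -0.71], [-0.44, 0, 0]], [[0, 0.565, -0.71], [-0.44, 0, 0]], [[0, 0.565, -0.71], [-0.44, 0, 0]], [[0, 0.565, -0.71], [-0.44, 0, 0]]])

```text
time_s: 20.7
tcp_pos: [0.5008, -0.0323, 0.3966]
eef_rot: [-62.3, 89.9, 77.2]
contact_force: [-0.2, 0.3, 0.3]
gripper_width: 0.0307
```

Emit:
send_rows(plan=[[[0, 0.775, -0.48], [-0.44, 0, 0]], [[0, 0.775, -0.48], [-0.44, 0, 0]], [[0, 0.775, -0.48], [-0.44, 0, 0]], [[0, 0.775, -0.48], [-0.44, 0, 0]], [[0, 0.775, -0.48], [-0.44, 0, 0]]])

```text
time_s: 21.2
tcp_pos: [0.4809, -0.1673, 0.3955]
eef_rot: [-33.0, 89.9, 126.2]
contact_force: [0.7, -0.7, 0.8]
gripper_width: 0.0309
```

```bash
cat >> h.py <<'E'
def knobs(W,k=40):
    z=W[...,2];m=(np.hypot(W[...,0]-.505,W[...,1]+.299)<.15)&(np.hypot(W[...,0]-.505,W[...,1]+.299)>.055)&(z>.196)&(z<.218)
    L,N=label(m,np.ones((3,3)))
    for i in range(1,N+1):
        p=W[L==i];p=p[p[:,2]>np.percentile(p[:,2],90)-.006]
        if len(p)>=k:
            cc,an,t=axis(p);(cx,cy),(a,b),_=cv2.minAreaRect(p[:,:2].astype(np.float32));v,u=np.argwhere(L==i).mean(0)
            rd=np.degrees(np.arctan2(cy+.299,cx-.505));print('knob n',len(p),'uv',int(u),int(v),'box',round(cx,4),round(cy,4),'size',round(a,3),round(b,3),'ztop',round(np.percentile(p[:,2],50),4),'ang',round(an,1),'dir',round(rd,1),'turn',round((rd-an+90)%180-90,1))
E
python3 - <<'E'
from h import *
from plant import r
cur(r);c=r.capture('wrist');knobs(wcloud(c));cv2.imwrite('pics/w5.png',c['color'][:,:,::-1])
for n in('side','top'):
    c=r.capture(n);print(n);knobs(cloud(c),10)
E
```

```text
t 21.2 tcp [ 0.4809 -0.1673  0.3955] psi -110.82 tilt 0.11 q [  2.9   1.   -4.6  -0.1 -84.4  66.3] w 0.0309 F [ 0.7 -0.7  0.8]
knob n 510 uv 462 50 box 0.5661 -0.3771 size 0.014 0.069 ztop 0.2115 ang 107.6 dir -52.0 turn 20.5
knob n 677 uv 344 64 box 0.5885 -0.2382 size 0.068 0.014 ztop 0.2119 ang -154.5 dir 36.0 turn 10.5
knob n 487 uv 479 167 box 0.4274 -0.3544 size 0.068 0.014 ztop 0.2117 ang -155.6 dir -144.5 turn 11.1
knob n 622 uv 367 190 box 0.4499 -0.2159 size 0.014 0.07 ztop 0.2119 ang 118.2 dir 123.5 turn 5.3
side
knob n 42 uv 365 219 box 0.5876 -0.2413 size 0.07 0.012 ztop 0.2114 ang -153.8 dir 34.9 turn 8.7
knob n 67 uv 326 231 box 0.4491 -0.2181 size 0.017 0.072 ztop 0.2108 ang 117.4 dir 124.6 turn 7.2
knob n 69 uv 388 247 box 0.5642 -0.3816 size 0.015 0.065 ztop 0.2111 ang 109.3 dir -54.4 turn 16.4
knob n 64 uv 346 261 box 0.4255 -0.3579 size 0.069 0.012 ztop 0.2115 ang -155.7 dir -143.5 turn 12.2
top
knob n 43 uv 408 189 box 0.5621 -0.377 size 0.013 0.064 ztop 0.2107 ang 107.9 dir -53.8 turn 18.3
knob n 45 uv 364 221 box 0.446 -0.2161 size 0.011 0.067 ztop 0.2114 ang 118.4 dir 125.4 turn 7.0
knob n 42 uv 403 227 box 0.4256 -0.3542 size 0.065 0.011 ztop 0.2105 ang -157.2 dir -145.2 turn 12.0
```

View pics/w5.png

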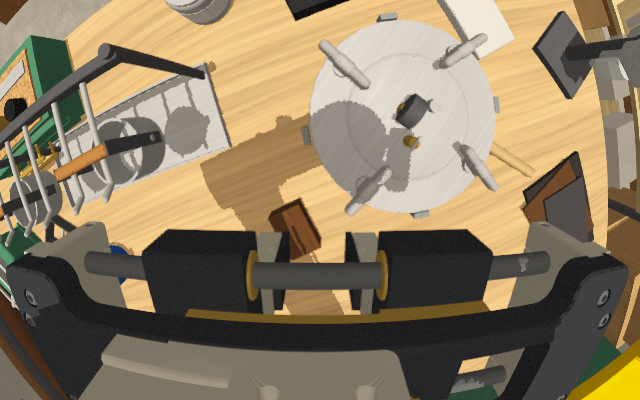

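```bash
python3 - <<'E'
from h import *
from plant import r
go(r,[(.5885,-.238,.265,-64.5),(.5885,-.238,.198,-64.5)])
E
```

```text
t 21.4 tcp [ 0.4809 -0.166   0.3959] psi -110.62 tilt 0.09 q [  3.    1.   -4.6  -0.1 -84.4  66.4] w 0.0303 F [-0.2 -0.6 -0.3]
 [[0.436, 0.099, -0.421], [-0.512, 0.0, 0.001]]
 [[0.436, 0.255, -0.348], [-0.512, 0.0, 0.001]]
 [[0.447, 0.0, 0.0], [-0.0, -0.0, -0.0]]
```

Emit:
send_rows(plan=[[[0.436, 0.1, -0.42], [-0.51, 0, 0]], [[0.436, 0.1, -0.42], [-0.51, 0, 0]], [[0.436, 0.1, -0.42], [-0.51, 0, 0]], [[0.436, 0.1, -0.42], [-0.51, 0, 0]], [[0.436, 0.1, -0.42], [-0.51, 0, 0]]], jaw=-0.2)

```text
time_s: 21.85
tcp_pos: [0.5352, -0.201, 0.331]
eef_rot: [-105.8, 89.9, 76.4]
contact_force: [0.2, 1.1, 0.5]
gripper_width: 0.0351
```

Emit:
send_rows(plan=[[[0.436, 0.255, -0.348], [-0.51, 0, 0]], [[0.436, 0.255, -0.348], [-0.51, 0, 0]], [[0.436, 0.255, -0.348], [-0.51, 0, 0]], [[0.436, 0.255, -0.348], [-0.51, 0, 0]], [[0.436, 0.255, -0.348], [-0.51, 0, 0]]])

```text
time_s: 22.35
tcp_pos: [0.5893, -0.2366, 0.2673]
eef_rot: [169.8, 89.8, 14.8]
contact_force: [0.2, 0.5, 1.6]
gripper_width: 0.0348
```

```bash
python3 - <<'E'
from h import *
from plant import r
c=r.capture('wrist');knobs(wcloud(c))
go(r,[(.5885,-.238,.198,-64.5)])
E
```

```text
knob n 1492 uv 319 216 box 0.5921 -0.2372 size 0.064 0.013 ztop 0.2117 ang -154.4 dir 35.3 turn 9.7
t 22.4 tcp [ 0.5893 -0.2366  0.2676] psi -65.0 tilt 0.2 q [-4.300e+00  1.600e+01 -2.900e+00 -1.000e-01 -7.090e+01  1.194e+02] w 0.035 F [-0.6  0.7  0.9]
 [[0.464, 0.006, 0.01], [-0.011, -0.004, -0.001]]
```

Emit:
send_rows(plan=[[[0.15, 0, 0.01], [0, 0, 0]], [[0.3, 0, 0.01], [0, 0, 0]], [[0.46, 0, 0.01], [0, 0, 0]], [[0.46, 0, 0.01], [0, 0, 0]], [[0.46, 0, 0.01], [0, 0, 0]]])

```text
time_s: 22.9
tcp_pos: [0.5885, -0.2371, 0.2003]
eef_rot: [156.6, 89.7, 1.5]
contact_force: [0.2, -0.3, 1.0]
gripper_width: 0.0355
```

Emit:
send_rows(plan=[[[0, 0, 0], [0, 0, 0]], [[0, 0, 0], [0, 0, 0]], [[0, 0, 0], [0, 0, 0]], [[0, 0, 0], [0, 0, 0]], [[0, 0, 0], [0, 0, 0]]], jaw=-1, force=30)

```text
time_s: 23.4
tcp_pos: [0.5895, -0.2384, 0.2014]
eef_rot: [140.4, 89.6, -14.6]
contact_force: [2.5, -6.0, -0.4]
gripper_width: 0.0117
```

Emit:
send_rows(plan=[[[0, 0, 0], [0.18, 0, 0]], [[0, 0, 0], [0.36, 0, 0]], [[0, 0, 0], [0.54, 0, 0]], [[0, 0, 0], [0.71, 0, 0]], [[0, 0, 0], [0.71, 0, 0]]])

```text
time_s: 23.9
tcp_pos: [0.5896, -0.239, 0.2007]
eef_rot: [169.2, 89.6, -18.1]
contact_force: [3.2, -5.5, -7.2]
gripper_width: 0.0116
```

Emit:
send_rows(plan=[[[0, 0, 0], [0.18, 0, 0]], [[0, 0, 0], [0.36, 0, 0]], [[0.01, 0, 0], [0.54, 0, 0]], [[0.01, 0, 0], [0.71, 0, 0]], [[0.01, 0, 0], [0.71, 0, 0]]])

```text
time_s: 24.4
tcp_pos: [0.5895, -0.2396, 0.1997]
eef_rot: [-164.1, 89.6, -23.5]
contact_force: [-1.4, -2.5, 2.7]
gripper_width: 0.0116
```

```bash
python3 - <<'E'
from h import *
from plant import r
cur(r);print(r.get_state()['moment'].round(2))
E
```

```text
t 24.4 tcp [ 0.5895 -0.2396  0.1997] psi -129.39 tilt 0.45 q [ -4.5  18.5  -8.6   0.2 -62.5  55. ] w 0.0116 F [-1.4 -2.5  2.7]
[-0.88  0.65 -0.15]
```

Emit:
send_rows(plan=[[[0, 0, 0], [0, 0, 0]], [[0, 0, 0], [0, 0, 0]], [[0, 0, 0], [0, 0, 0]], [[-0.2, 0, 0], [0, 0, 0]], [[-0.45, 0, 0], [0, 0, 0]]], jaw=-0.2)

```text
time_s: 24.9
tcp_pos: [0.588, -0.239, 0.2659]
eef_rot: [-177.2, 89.8, -36.5]
contact_force: [1.2, -0.1, 1.1]
gripper_width: 0.0351
```

```bash
python3 - <<'E'
from h import *
from plant import r
go(r,[(.4275,-.355,.275,-65.6),(.4275,-.355,.199,-65.6)])
E
```

```text
t 24.9 tcp [ 0.588  -0.239   0.2659] psi -129.32 tilt 0.21 q [ -4.5  16.   -3.2   0.1 -70.6  55.1] w 0.0351 F [ 1.2 -0.1  1.1]
 [[-0.031, 0.638, 0.169], [-0.708, -0.002, -0.001]]
 [[-0.031, 0.453, 0.48], [-0.708, -0.002, -0.001]]
 [[0.507, 0.0, -0.0], [0.0, -0.0, 0.0]]
```

Emit:
send_rows(plan=[[[-0.03, 0.64, 0.17], [-0.71, 0, 0]], [[-0.03, 0.64, 0.17], [-0.71, 0, 0]], [[-0.03, 0.64, 0.17], [-0.71, 0, 0]], [[-0.03, 0.64, 0.17], [-0.71, 0, 0]], [[-0.03, 0.64, 0.17], [-0.71, 0, 0]]])

```text
time_s: 25.4
tcp_pos: [0.5073, -0.2972, 0.2705]
eef_rot: [155.7, 89.8, -31.5]
contact_force: [0.6, -0.6, -0.0]
gripper_width: 0.0348
```

Emit:
send_rows(plan=[[[-0.03, 0.453, 0.48], [-0.71, 0, 0]], [[-0.03, 0.453, 0.48], [-0.71, 0, 0]], [[-0.03, 0.453, 0.48], [-0.71, 0, 0]], [[-0.03, 0.453, 0.48], [-0.71, 0, 0]], [[-0.03, 0.453, 0.48], [-0.71, 0, 0]]])

```text
time_s: 25.9
tcp_pos: [0.4272, -0.3556, 0.2749]
eef_rot: [126.4, 89.8, -28.9]
contact_force: [0.2, -0.2, -0.4]
gripper_width: 0.0351
```

```bash
python3 - <<'E'
from h import *
from plant import r
c=r.capture('wrist');knobs(wcloud(c))
c=r.capture('side');print('side');knobs(cloud(c),10)
go(r,[(.4275,-.355,.199,-65.6)])
E
```

```text
knob n 1474 uv 425 56 box 0.5656 -0.3776 size 0.014 0.069 ztop 0.2116 ang 107.6 dir -52.4 turn 20.0
knob n 1257 uv 160 114 box 0.4497 -0.217 size 0.014 0.069 ztop 0.2119 ang 118.1 dir 124.0 turn 5.9
knob n 1496 uv 316 214 box 0.4282 -0.3551 size 0.066 0.014 ztop 0.2117 ang -155.4 dir -143.9 turn 11.5
side
knob n 26 uv 369 218 box 0.5934 -0.248 size 0.016 0.051 ztop 0.2104 ang 136.9 dir 30.0 turn 73.1
knob n 30 uv 324 231 box 0.4462 -0.216 size 0.014 0.047 ztop 0.2099 ang 111.3 dir 125.3 turn 14.1
knob n 65 uv 388 247 box 0.565 -0.3812 size 0.017 0.067 ztop 0.2112 ang 108.0 dir -53.9 turn 18.1
knob n 62 uv 346 261 box 0.4261 -0.3578 size 0.065 0.013 ztop 0.2117 ang -155.3 dir -143.3 turn 12.0
t 26.0 tcp [ 0.4275 -0.3553  0.2747] psi -65.56 tilt 0.22 q [-19.5   8.2 -12.1   0.  -69.5 133.9] w 0.0348 F [-0.   0.4 -0.7]
 [[0.505, -0.004, 0.0], [0.001, -0.003, -0.004]]
```

Emit:
send_rows(plan=[[[0.17, 0, 0], [0, 0, 0]], [[0.34, 0, 0], [0, 0, 0]], [[0.5, 0, 0], [0, 0, 0]], [[0.5, 0, 0], [0, 0, 0]], [[0.5, 0, 0], [0, 0, 0]]])

```text
time_s: 26.5
tcp_pos: [0.4282, -0.3554, 0.2]
eef_rot: [115.0, 89.8, -40.7]
contact_force: [0.1, -0.6, 0.1]
gripper_width: 0.0351
```

Emit:
send_rows(plan=[[[0, 0, 0], [0, 0, 0]], [[0, 0, 0], [0, 0, 0]], [[0, 0, 0], [0, 0, 0]], [[0, 0, 0], [0, 0, 0]], [[0, 0, 0], [0, 0, 0]]], jaw=-1)

```text
time_s: 27.0
tcp_pos: [0.4283, -0.3551, 0.2008]
eef_rot: [125.4, 89.8, -30.2]
contact_force: [-1.0, 4.6, 5.7]
gripper_width: 0.0117
```

Emit:
send_rows(plan=[[[0, 0, 0], [0.18, 0, 0]], [[0, 0, 0], [0.36, 0, 0]], [[0, 0, 0], [0.54, 0, 0]], [[0, 0, 0], [0.7, 0, 0]], [[0, 0, 0], [0.7, 0, 0]]])

```text
time_s: 27.5
tcp_pos: [0.4284, -0.356, 0.2001]
eef_rot: [145.1, 89.7, -42.3]
contact_force: [1.7, -6.0, -9.2]
gripper_width: 0.0119
```

Emit:
send_rows(plan=[[[0, 0, 0], [0.18, 0, 0]], [[0, 0, 0], [0.36, 0, 0]], [[0.01, 0, 0], [0.54, 0, 0]], [[0.01, 0, 0], [0.7, 0, 0]], [[0.01, 0, 0], [0.7, 0, 0]]])

```text
time_s: 28.0
tcp_pos: [0.428, -0.3571, 0.1991]
eef_rot: [160.9, 89.7, -58.3]
contact_force: [-1.3, -3.6, 1.6]
gripper_width: 0.0117
```

```bash
python3 - <<'E'
from h import *
from plant import r
cur(r);print(r.get_state()['moment'].round(2))
E
```

```text
t 28.0 tcp [ 0.428  -0.3571  0.1991] psi -129.19 tilt 0.31 q [-19.6  11.4 -18.5   0.2 -59.9  70.3] w 0.0117 F [-1.3 -3.6  1.6]
[-1.5   0.82 -0.13]
```

Emit:
send_rows(plan=[[[0, 0, 0], [0, 0, 0]], [[0, 0, 0], [0, 0, 0]], [[0, 0, 0], [0, 0, 0]], [[-0.2, 0, 0], [0, 0, 0]], [[-0.45, 0, 0], [0, 0, 0]]], jaw=-0.2)

```text
time_s: 28.5
tcp_pos: [0.427, -0.3561, 0.2657]
eef_rot: [111.3, 89.8, -107.8]
contact_force: [1.0, 0.2, -0.2]
gripper_width: 0.0345
```

```bash
python3 - <<'E'
from h import *
from plant import r
go(r,[(.45,-.2165,.275,-151.9),(.45,-.2165,.199,-151.9)])
E
```

```text
t 28.5 tcp [ 0.427  -0.3561  0.2657] psi -129.17 tilt 0.16 q [-19.5   8.6 -12.9   0.2 -68.5  70.3] w 0.0345 F [ 1.   0.2 -0.2]
 [[-0.065, -0.818, 0.469], [0.505, -0.002, -0.003]]
 [[0.507, -0.0, -0.0], [0.0, -0.0, -0.0]]
```

Emit:
send_rows(plan=[[[-0.065, -0.82, 0.47], [0.505, 0, 0]], [[-0.065, -0.82, 0.47], [0.505, 0, 0]], [[-0.065, -0.82, 0.47], [0.505, 0, 0]], [[-0.065, -0.82, 0.47], [0.505, 0, 0]], [[-0.065, -0.82, 0.47], [0.505, 0, 0]]])

```text
time_s: 29.0
tcp_pos: [0.4505, -0.2148, 0.2755]
eef_rot: [157.8, 89.8, -83.9]
contact_force: [0.0, 0.0, -0.4]
gripper_width: 0.0348
```

```bash
python3 - <<'E'
from h import *
from plant import r
c=r.capture('wrist');knobs(wcloud(c))
go(r,[(.45,-.2165,.199,-151.9)])
E
```

```text
knob n 1435 uv 439 64 box 0.4271 -0.355 size 0.014 0.069 ztop 0.2099 ang 140.9 dir -144.3 turn 74.8
knob n 1333 uv 167 102 box 0.5881 -0.239 size 0.014 0.069 ztop 0.21 ang 140.7 dir 35.8 turn 75.2
knob n 1493 uv 319 212 box 0.4495 -0.217 size 0.013 0.068 ztop 0.2119 ang 118.1 dir 124.1 turn 6.0
t 29.1 tcp [ 0.4503 -0.2157  0.2752] psi -151.7 tilt 0.16 q [ -2.9   2.6 -18.4   0.2 -69.   31.1] w 0.0353 F [-0.6 -0.5 -0.5]
 [[0.508, 0.003, -0.003], [0.004, -0.003, -0.002]]
```

Emit:
send_rows(plan=[[[0.17, 0, 0], [0, 0, 0]], [[0.34, 0, 0], [0, 0, 0]], [[0.5, 0, 0], [0, 0, 0]], [[0.5, 0, 0], [0, 0, 0]], [[0.5, 0, 0], [0, 0, 0]]])

```text
time_s: 29.55
tcp_pos: [0.4501, -0.2169, 0.2004]
eef_rot: [126.7, 89.8, -115.0]
contact_force: [0.0, 0.6, 0.9]
gripper_width: 0.0349
```

Emit:
send_rows(plan=[[[0, 0, 0], [0, 0, 0]], [[0, 0, 0], [0, 0, 0]], [[0, 0, 0], [0, 0, 0]], [[0, 0, 0], [0, 0, 0]], [[0, 0, 0], [0, 0, 0]]], jaw=-1)

```text
time_s: 30.05
tcp_pos: [0.4499, -0.2173, 0.2011]
eef_rot: [130.9, 89.8, -110.8]
contact_force: [-3.9, -2.3, 5.9]
gripper_width: 0.0118
```

Emit:
send_rows(plan=[[[0, 0, 0], [0.18, 0, 0]], [[0, 0, 0], [0.36, 0, 0]], [[0, 0, 0], [0.54, 0, 0]], [[0, 0, 0], [0.72, 0, 0]], [[0, 0, 0], [0.75, 0, 0]]])

```text
time_s: 30.55
tcp_pos: [0.4491, -0.2174, 0.2004]
eef_rot: [146.6, 89.7, -129.0]
contact_force: [-1.8, -5.0, -6.4]
gripper_width: 0.0119
```

Emit:
send_rows(plan=[[[0, 0, 0], [0.18, 0, 0]], [[0, 0, 0], [0.36, 0, 0]], [[0.01, 0, 0], [0.54, 0, 0]], [[0.01, 0, 0], [0.72, 0, 0]], [[0.01, 0, 0], [0.75, 0, 0]]])

```text
time_s: 31.05
tcp_pos: [0.4485, -0.2173, 0.1993]
eef_rot: [171.4, 89.7, -138.0]
contact_force: [-4.8, -0.2, 5.1]
gripper_width: 0.0119
```

```bash
python3 - <<'E'
from h import *
from plant import r
cur(r);print(r.get_state()['moment'].round(2))
E
```

```text
t 31.1 tcp [ 0.4485 -0.2173  0.1993] psi 140.55 tilt 0.32 q [ -3.    6.  -25.1   0.3 -59.1 -36.5] w 0.0119 F [-4.8 -0.2  5.1]
[0.38 1.58 0.13]
```

Emit:
send_rows(plan=[[[0, 0, 0], [0, 0, 0]], [[0, 0, 0], [0, 0, 0]], [[0, 0, 0], [0, 0, 0]], [[-0.2, 0, 0], [0, 0, 0]], [[-0.45, 0, 0], [0, 0, 0]]], jaw=-0.2)

```text
time_s: 31.55
tcp_pos: [0.4479, -0.2167, 0.2661]
eef_rot: [150.5, 89.5, -158.9]
contact_force: [1.8, -1.3, 1.1]
gripper_width: 0.0346
```

```bash
python3 - <<'E'
from h import *
from plant import r
go(r,[(.566,-.3775,.275,-162.4),(.566,-.3775,.199,-162.4)])
E
```

```text
t 31.6 tcp [ 0.4479 -0.2167  0.2661] psi 140.63 tilt 0.48 q [ -3.    3.  -19.2   0.2 -68.2 -36.5] w 0.0346 F [ 1.8 -1.3  1.1]
 [[-0.031, -0.644, -0.165], [-0.633, -0.003, -0.005]]
 [[-0.03, -0.488, -0.452], [-0.633, -0.003, -0.005]]
 [[0.507, -0.0, -0.0], [-0.0, 0.0, -0.0]]
```

Emit:
send_rows(plan=[[[-0.03, -0.64, -0.165], [-0.63, 0, 0]], [[-0.03, -0.64, -0.165], [-0.63, 0, 0]], [[-0.03, -0.64, -0.165], [-0.63, 0, 0]], [[-0.03, -0.64, -0.165], [-0.63, 0, 0]], [[-0.03, -0.64, -0.165], [-0.63, 0, 0]]])

```text
time_s: 32.05
tcp_pos: [0.5067, -0.297, 0.2697]
eef_rot: [118.6, 89.5, -162.4]
contact_force: [0.6, 0.7, 0.9]
gripper_width: 0.0352
```

Emit:
send_rows(plan=[[[-0.03, -0.49, -0.45], [-0.63, 0, 0]], [[-0.03, -0.49, -0.45], [-0.63, 0, 0]], [[-0.03, -0.49, -0.45], [-0.63, 0, 0]], [[-0.03, -0.49, -0.45], [-0.63, 0, 0]], [[-0.03, -0.49, -0.45], [-0.63, 0, 0]]])

```text
time_s: 32.55
tcp_pos: [0.5662, -0.3773, 0.2734]
eef_rot: [87.9, 89.5, -164.8]
contact_force: [0.3, -0.2, 0.1]
gripper_width: 0.0352
```

```bash
python3 - <<'E'
from h import *
from plant import r
c=r.capture('wrist');knobs(wcloud(c))
go(r,[(.566,-.3775,.199,-162.4)])
E
```

```text
knob n 1521 uv 316 212 box 0.5665 -0.3793 size 0.013 0.068 ztop 0.2116 ang 107.6 dir -52.6 turn 19.9
t 32.6 tcp [ 0.5661 -0.3771  0.2738] psi -162.72 tilt 0.52 q [-17.1  20.4   4.    0.3 -74.   34.3] w 0.0352 F [ 0.  -0.2  0.4]
 [[0.499, -0.003, -0.002], [-0.007, 0.0, -0.011]]
```

Emit:
send_rows(plan=[[[0.17, 0, 0], [0, 0, -0.01]], [[0.34, 0, 0], [0, 0, -0.01]], [[0.5, 0, 0.005], [0, 0, -0.01]], [[0.5, 0, 0.005], [0, 0, -0.01]], [[0.5, 0, 0.005], [0, 0, -0.01]]])

```text
time_s: 33.1
tcp_pos: [0.5655, -0.3765, 0.1998]
eef_rot: [117.0, 89.9, -135.8]
contact_force: [-0.1, -0.8, 1.0]
gripper_width: 0.0353
```

Emit:
send_rows(plan=[[[0, 0, 0], [0, 0, 0]], [[0, 0, 0], [0, 0, 0]], [[0, 0, 0], [0, 0, 0]], [[0, 0, 0], [0, 0, 0]], [[0, 0, 0], [0, 0, 0]]], jaw=-1)

```text
time_s: 33.6
tcp_pos: [0.5654, -0.3767, 0.2006]
eef_rot: [143.9, 89.9, -108.8]
contact_force: [-2.8, 0.8, 4.5]
gripper_width: 0.012
```

Emit:
send_rows(plan=[[[0, 0, 0], [0.18, 0, 0]], [[0, 0, 0], [0.36, 0, 0]], [[0, 0, 0], [0.54, 0, 0]], [[0, 0, 0], [0.63, 0, 0]], [[0, 0, 0], [0.63, 0, 0]]])

```text
time_s: 34.1
tcp_pos: [0.5663, -0.3766, 0.2]
eef_rot: [-139.4, 89.9, -60.5]
contact_force: [4.0, -1.1, -4.5]
gripper_width: 0.0121
```

Emit:
send_rows(plan=[[[0, 0, 0], [0.18, 0, 0]], [[0, 0, 0], [0.36, 0, 0]], [[0.01, 0, 0], [0.54, 0, 0]], [[0.01, 0, 0], [0.63, 0, 0]], [[0.01, 0, 0], [0.63, 0, 0]]])

```text
time_s: 34.6
tcp_pos: [0.5672, -0.377, 0.1992]
eef_rot: [-92.1, 89.8, -41.5]
contact_force: [3.1, -2.6, 0.1]
gripper_width: 0.012
```

```bash
python3 - <<'E'
from h import *
from plant import r
cur(r);print(r.get_state()['moment'].round(2))
E
```

```text
t 34.6 tcp [ 0.5672 -0.377   0.1992] psi 140.56 tilt 0.2 q [-17.2  22.7  -2.3   0.1 -64.8 -22.3] w 0.012 F [ 3.1 -2.6  0.1]
[-0.42 -1.25 -0.06]
```

Emit:
send_rows(plan=[[[0, 0, 0], [0, 0, 0]], [[0, 0, 0], [0, 0, 0]], [[0, 0, 0], [0, 0, 0]], [[-0.2, 0, 0], [0, 0, 0]], [[-0.48, 0, 0], [0, 0, 0]]], jaw=-0.2)

```text
time_s: 35.1
tcp_pos: [0.5654, -0.376, 0.2689]
eef_rot: [123.8, 89.8, 174.4]
contact_force: [1.8, -0.3, 0.1]
gripper_width: 0.0345
```

```bash
python3 - <<'E'
from h import *
from plant import r
go(r,[(.589,-.239,.275,-129),(.589,-.239,.197,-129)])
E
```

```text
t 35.1 tcp [ 0.5654 -0.376   0.2689] psi 140.61 tilt 0.19 q [-17.2  20.3   3.4   0.  -73.2 -22.2] w 0.0345 F [ 1.8 -0.3  0.1]
 [[-0.014, 0.153, 0.269], [-0.67, 0.0, -0.002]]
 [[-0.014, -0.003, 0.309], [-0.67, 0.0, -0.002]]
 [[-0.014, -0.157, 0.266], [-0.67, 0.0, -0.002]]
 [[0.52, -0.0, -0.0], [-0.0, 0.0, 0.0]]
```

Emit:
send_rows(plan=[[[-0.014, 0.15, 0.27], [-0.67, 0, 0]], [[-0.014, 0.15, 0.27], [-0.67, 0, 0]], [[-0.014, 0.15, 0.27], [-0.67, 0, 0]], [[-0.014, 0.15, 0.27], [-0.67, 0, 0]], [[-0.014, 0.15, 0.27], [-0.67, 0, 0]]])

```text
time_s: 35.6
tcp_pos: [0.5735, -0.3302, 0.2709]
eef_rot: [90.7, 89.8, 171.6]
contact_force: [-0.1, 0.2, -0.1]
gripper_width: 0.0349
```

Emit:
send_rows(plan=[[[-0.014, 0, 0.31], [-0.67, 0, 0]], [[-0.014, 0, 0.31], [-0.67, 0, 0]], [[-0.014, 0, 0.31], [-0.67, 0, 0]], [[-0.014, 0, 0.31], [-0.67, 0, 0]], [[-0.014, 0, 0.31], [-0.67, 0, 0]]])

```text
time_s: 36.1
tcp_pos: [0.5807, -0.2842, 0.2729]
eef_rot: [59.1, 89.8, 170.1]
contact_force: [1.0, 0.2, 0.1]
gripper_width: 0.0353
```

Emit:
send_rows(plan=[[[-0.014, -0.157, 0.266], [-0.67, 0, 0]], [[-0.014, -0.157, 0.266], [-0.67, 0, 0]], [[-0.014, -0.157, 0.266], [-0.67, 0, 0]], [[-0.014, -0.157, 0.266], [-0.67, 0, 0]], [[-0.014, -0.157, 0.266], [-0.67, 0, 0]]])

```text
time_s: 36.6
tcp_pos: [0.5883, -0.2385, 0.2749]
eef_rot: [29.0, 89.7, 169.9]
contact_force: [-0.5, 0.6, 0.1]
gripper_width: 0.0351
```

```bash
python3 - <<'E'
from h import *
from plant import r
c=r.capture('wrist');knobs(wcloud(c));print('side');knobs(cloud(r.capture('side')),10)
go(r,[(.589,-.239,.197,-129)])
E
```

```text
knob n 1215 uv 477 123 box 0.5669 -0.3774 size 0.068 0.015 ztop 0.2099 ang 50.4 dir -51.7 turn 77.9
knob n 1490 uv 316 212 box 0.5892 -0.2391 size 0.014 0.069 ztop 0.21 ang 140.7 dir 35.4 turn 74.7
knob n 102 uv 523 240 box 0.4483 -0.3668 size 0.004 0.025 ztop 0.199 ang 137.6 dir -129.9 turn -87.5
knob n 65 uv 511 285 box 0.4113 -0.3364 size 0.003 0.023 ztop 0.1992 ang 142.2 dir -158.2 turn 59.5
side
knob n 53 uv 364 219 box 0.5888 -0.2416 size 0.02 0.067 ztop 0.2092 ang 139.2 dir 34.4 turn 75.2
knob n 54 uv 325 231 box 0.4478 -0.218 size 0.067 0.012 ztop 0.2102 ang 51.0 dir 125.2 turn 74.2
knob n 54 uv 388 247 box 0.5648 -0.3801 size 0.071 0.012 ztop 0.2101 ang 50.2 dir -53.6 turn 76.2
knob n 70 uv 346 261 box 0.4256 -0.3558 size 0.015 0.068 ztop 0.2096 ang 140.8 dir -144.4 turn 74.7
t 36.7 tcp [ 0.5883 -0.2387  0.2749] psi -129.15 tilt 0.26 q [ -4.5  16.   -2.   -0.  -72.3  55.4] w 0.0349 F [-0.  -0.6  0.9]
 [[0.519, -0.003, -0.007], [-0.003, 0.005, -0.003]]
```

All four knobs stand at about 75°, half way. Second round, knob A.

Emit:
send_rows(plan=[[[0.17, 0, 0], [0, 0, 0]], [[0.34, 0, 0], [0, 0, 0]], [[0.51, 0, 0], [0, 0, 0]], [[0.51, 0, 0], [0, 0, 0]], [[0.51, 0, 0], [0, 0, 0]]])

```text
time_s: 37.2
tcp_pos: [0.588, -0.239, 0.1988]
eef_rot: [36.2, 89.7, 176.9]
contact_force: [0.6, -0.1, 0.8]
gripper_width: 0.0353
```

Emit:
send_rows(plan=[[[0, 0, 0], [0, 0, 0]], [[0, 0, 0], [0, 0, 0]], [[0, 0, 0], [0, 0, 0]], [[0, 0, 0], [0, 0, 0]], [[0, 0, 0], [0, 0, 0]]], jaw=-1)

```text
time_s: 37.7
tcp_pos: [0.5885, -0.2388, 0.1996]
eef_rot: [35.5, 89.8, 176.2]
contact_force: [-0.3, 1.4, 4.4]
gripper_width: 0.0117
```

Emit:
send_rows(plan=[[[0, 0, 0], [0.19, 0, 0]], [[0, 0, 0], [0.38, 0, 0]], [[0, 0, 0], [0.57, 0, 0]], [[0, 0, 0], [0.76, 0, 0]], [[0, 0, 0], [0.85, 0, 0]]])

```text
time_s: 38.2
tcp_pos: [0.5887, -0.2386, 0.1987]
eef_rot: [67.3, 89.8, 169.5]
contact_force: [3.7, -0.9, -6.1]
gripper_width: 0.0117
```

Emit:
send_rows(plan=[[[0, 0, 0], [0.19, 0, 0]], [[0, 0, 0], [0.38, 0, 0]], [[0.01, 0, 0], [0.57, 0, 0]], [[0.01, 0, 0], [0.76, 0, 0]], [[0.01, 0, 0], [0.83, 0, 0]]])

```text
time_s: 38.7
tcp_pos: [0.5889, -0.2387, 0.1977]
eef_rot: [110.7, 89.8, 175.2]
contact_force: [-0.8, 0.6, 2.1]
gripper_width: 0.0119
```

```bash
python3 - <<'E'
from h import *
from plant import r
cur(r);print(r.get_state()['moment'].round(2))
E
```

```text
t 38.7 tcp [ 0.5889 -0.2387  0.1977] psi 154.56 tilt 0.17 q [ -4.5  18.8  -8.3  -0.  -63.  -20.9] w 0.0119 F [-0.8  0.6  2.1]
[ 0.4  -0.2   0.69]
```

Emit:
send_rows(plan=[[[0, 0, 0], [0.03, 0, 0]], [[0, 0, 0], [0.03, 0, 0]], [[0, 0, 0], [0.03, 0, 0]], [[0, 0, 0], [0.03, 0, 0]], [[0, 0, 0], [0.03, 0, 0]]])

```text
time_s: 39.2
tcp_pos: [0.5889, -0.2386, 0.1977]
eef_rot: [110.2, 89.8, 173.5]
contact_force: [0.1, 0.7, 0.6]
gripper_width: 0.0125
```

Emit:
send_rows(plan=[[[0, 0, 0], [0, 0, 0]], [[0, 0, 0], [0, 0, 0]], [[0, 0, 0], [0, 0, 0]], [[-0.2, 0, 0], [0, 0, 0]], [[-0.49, 0, 0], [0, 0, 0]]], jaw=-0.2)

```text
time_s: 39.7
tcp_pos: [0.5877, -0.2384, 0.2691]
eef_rot: [107.1, 89.5, 170.3]
contact_force: [2.0, 0.1, 0.2]
gripper_width: 0.0352
```

```bash
python3 - <<'E'
from h import *
from plant import r
c=r.capture('wrist');knobs(wcloud(c))
go(r,[(.4278,-.3556,.275,-129),(.4278,-.3556,.197,-129)])
E
```

```text
knob n 1322 uv 248 36 box 0.571 -0.3716 size 0.053 0.015 ztop 0.2097 ang 50.4 dir -47.7 turn 81.8
knob n 42 uv 475 1 box 0.407 -0.3328 size 0.002 0.009 ztop 0.2023 ang 149.6 dir -160.9 turn 49.4
knob n 1247 uv 491 162 box 0.4498 -0.2167 size 0.07 0.014 ztop 0.2098 ang 50.7 dir 123.8 turn 73.1
knob n 1509 uv 314 214 box 0.5878 -0.2403 size 0.067 0.014 ztop 0.2079 ang 67.0 dir 35.4 turn -31.6
t 39.8 tcp [ 0.5911 -0.2401  0.2797] psi 153.28 tilt 0.29 q [ -4.5  15.9  -1.6   0.2 -72.3 -22.3] w 0.0349 F [ 2.8 -1.  11. ]
 [[0.015, 0.313, -0.589], [-0.864, -0.003, 0.002]]
 [[0.015, 0.613, -0.262], [-0.864, -0.003, 0.002]]
 [[0.52, 0.0, -0.0], [0.0, -0.0, 0.0]]
```

Emit:
send_rows(plan=[[[0.015, 0.31, -0.59], [-0.86, 0, 0]], [[0.015, 0.31, -0.59], [-0.86, 0, 0]], [[0.015, 0.31, -0.59], [-0.86, 0, 0]], [[0.015, 0.31, -0.59], [-0.86, 0, 0]], [[0.015, 0.31, -0.59], [-0.86, 0, 0]]])

```text
time_s: 40.25
tcp_pos: [0.5093, -0.2987, 0.2776]
eef_rot: [-139.3, 89.7, -37.1]
contact_force: [-0.3, 0.3, -0.2]
gripper_width: 0.0347
```

Emit:
send_rows(plan=[[[0.015, 0.61, -0.26], [-0.86, 0, 0]], [[0.015, 0.61, -0.26], [-0.86, 0, 0]], [[0.015, 0.61, -0.26], [-0.86, 0, 0]], [[0.015, 0.61, -0.26], [-0.86, 0, 0]], [[0.015, 0.61, -0.26], [-0.86, 0, 0]]])

```text
time_s: 40.75
tcp_pos: [0.4276, -0.3567, 0.2753]
eef_rot: [-177.0, 89.6, -35.8]
contact_force: [0.8, -0.6, -0.1]
gripper_width: 0.0351
```

```bash
python3 - <<'E'
from h import *
from plant import r
c=r.capture('wrist');knobs(wcloud(c))
go(r,[(.4278,-.3556,.198,-129)])
E
```

```text
knob n 1477 uv 219 50 box 0.5653 -0.3788 size 0.069 0.014 ztop 0.21 ang 50.5 dir -52.9 turn 76.5
knob n 781 uv 92 153 box 0.5878 -0.2399 size 0.068 0.014 ztop 0.2079 ang 66.9 dir 35.5 turn -31.4
knob n 1470 uv 316 215 box 0.4274 -0.3562 size 0.014 0.067 ztop 0.2099 ang 140.7 dir -143.6 turn 75.7
t 40.8 tcp [ 0.4278 -0.3566  0.2752] psi -128.62 tilt 0.36 q [-19.6   8.2 -12.1   0.1 -69.4  70.9] w 0.0351 F [-0.5  0.4  1.2]
 [[0.515, -0.005, 0.007], [0.009, -0.008, 0.0]]
```

Emit:
send_rows(plan=[[[0.17, 0, 0], [0, 0, 0]], [[0.34, 0, 0], [0, 0, 0]], [[0.51, 0, 0], [0, 0, 0]], [[0.51, 0, 0], [0, 0, 0]], [[0.51, 0, 0], [0, 0, 0]]])

```text
time_s: 41.3
tcp_pos: [0.4283, -0.3571, 0.1992]
eef_rot: [176.8, 89.7, -41.8]
contact_force: [-0.3, -1.2, 1.2]
gripper_width: 0.0351
```

Emit:
send_rows(plan=[[[0, 0, 0], [0, 0, 0]], [[0, 0, 0], [0, 0, 0]], [[0, 0, 0], [0, 0, 0]], [[0, 0, 0], [0, 0, 0]], [[0, 0, 0], [0, 0, 0]]], jaw=-1)

```text
time_s: 41.8
tcp_pos: [0.4285, -0.3574, 0.2]
eef_rot: [175.8, 89.6, -42.8]
contact_force: [-1.1, -0.5, 4.3]
gripper_width: 0.0119
```

Emit:
send_rows(plan=[[[0, 0, 0], [0.19, 0, 0]], [[0, 0, 0], [0.38, 0, 0]], [[0, 0, 0], [0.57, 0, 0]], [[0, 0, 0], [0.76, 0, 0]], [[0, 0, 0], [0.85, 0, 0]]])

```text
time_s: 42.3
tcp_pos: [0.427, -0.3582, 0.1991]
eef_rot: [-170.7, 89.7, -67.9]
contact_force: [-3.4, -8.1, -6.0]
gripper_width: 0.0121
```

Emit:
send_rows(plan=[[[0, 0, 0], [0.19, 0, 0]], [[0, 0, 0], [0.38, 0, 0]], [[0.01, 0, 0], [0.57, 0, 0]], [[0.01, 0, 0], [0.76, 0, 0]], [[0.01, 0, 0], [0.84, 0, 0]]])

```text
time_s: 42.8
tcp_pos: [0.4255, -0.3583, 0.1979]
eef_rot: [-162.0, 89.7, -97.3]
contact_force: [-7.6, -0.1, 5.9]
gripper_width: 0.0123
```

Emit:
send_rows(plan=[[[0, 0, 0], [0.03, 0, 0]], [[0, 0, 0], [0.03, 0, 0]], [[0, 0, 0], [0.03, 0, 0]], [[0, 0, 0], [0.03, 0, 0]], [[0, 0, 0], [0.03, 0, 0]]])

```text
time_s: 43.3
tcp_pos: [0.4254, -0.3582, 0.198]
eef_rot: [-162.5, 89.7, -99.1]
contact_force: [-2.4, 0.6, 2.1]
gripper_width: 0.0121
```

```bash
python3 - <<'E'
from h import *
from plant import r
cur(r);print(r.get_state()['moment'].round(2))
E
```

```text
t 43.3 tcp [ 0.4254 -0.3582  0.198 ] psi 153.38 tilt 0.31 q [-19.7  11.4 -18.7   0.4 -59.8  -7.1] w 0.0121 F [-2.4  0.6  2.1]
[0.09 0.7  0.79]
```

Emit:
send_rows(plan=[[[0, 0, 0], [0, 0, 0]], [[0, 0, 0], [0, 0, 0]], [[0, 0, 0], [0, 0, 0]], [[-0.2, 0, 0], [0, 0, 0]], [[-0.49, 0, 0], [0, 0, 0]]], jaw=-0.2)

```text
time_s: 43.8
tcp_pos: [0.4243, -0.357, 0.2698]
eef_rot: [141.8, 89.6, -154.8]
contact_force: [1.4, -1.7, 0.8]
gripper_width: 0.0346
```

```bash
python3 - <<'E'
from h import *
from plant import r
c=r.capture('wrist');knobs(wcloud(c))
go(r,[(.4492,-.217,.275,-219.4),(.4492,-.217,.198,-219.4)])
E
```

```text
knob n 1464 uv 314 216 box 0.4252 -0.3573 size 0.066 0.014 ztop 0.208 ang 67.1 dir -143.8 turn -30.9
knob n 61 uv 153 231 box 0.546 -0.404 size 0.01 0.005 ztop 0.2099 ang -179.1 dir -68.7 turn -69.6
t 43.9 tcp [ 0.4273 -0.3596  0.2796] psi 153.43 tilt 0.67 q [-19.7   8.  -11.8   0.5 -69.7  -7.1] w 0.035 F [ 2.2 -1.9  9. ]
 [[0.021, 0.295, 0.916], [0.285, -0.008, 0.013]]
 [[0.513, 0.0, 0.0], [0.0, 0.0, 0.0]]
```

Emit:
send_rows(plan=[[[0.02, 0.295, 0.92], [0.285, -0.008, 0.013]], [[0.02, 0.295, 0.92], [0.285, -0.008, 0.013]], [[0.02, 0.295, 0.92], [0.285, -0.008, 0.013]], [[0.02, 0.295, 0.92], [0.285, -0.008, 0.013]], [[0.02, 0.295, 0.92], [0.285, -0.008, 0.013]]])

```text
time_s: 44.35
tcp_pos: [0.4501, -0.2153, 0.2755]
eef_rot: [-36.8, 89.9, 14.0]
contact_force: [0.6, -0.7, -1.0]
gripper_width: 0.0349
```

```bash
python3 - <<'E'
from h import *
from plant import r
c=r.capture('wrist');knobs(wcloud(c))
go(r,[(.4490,-.2172,.198,-219.4)])
E
```

```text
knob n 1444 uv 217 47 box 0.4262 -0.3548 size 0.069 0.014 ztop 0.2079 ang 66.8 dir -144.7 turn -31.5
knob n 935 uv 88 151 box 0.5653 -0.377 size 0.07 0.014 ztop 0.2095 ang 50.4 dir -52.3 turn 77.3
knob n 1489 uv 317 210 box 0.4488 -0.217 size 0.068 0.014 ztop 0.21 ang 50.5 dir 124.5 turn 74.0
t 44.4 tcp [ 0.4498 -0.2161  0.2753] psi 140.68 tilt 0.03 q [ -3.1   2.6 -18.3  -0.  -69.1 -36.2] w 0.0353 F [-0.4  0.2  0.3]
 [[0.515, -0.0, -0.009], [0.002, 0.001, 0.0]]
```

Emit:
send_rows(plan=[[[0.17, 0, -0.005], [0, 0, 0]], [[0.34, 0, -0.01], [0, 0, 0]], [[0.51, 0, -0.01], [0, 0, 0]], [[0.51, 0, -0.01], [0, 0, 0]], [[0.51, 0, -0.01], [0, 0, 0]]])

```text
time_s: 44.9
tcp_pos: [0.4488, -0.2184, 0.199]
eef_rot: [152.8, 90.0, -156.6]
contact_force: [-0.2, -0.2, 1.2]
gripper_width: 0.0349
```

Emit:
send_rows(plan=[[[0, 0, 0], [0, 0, 0]], [[0, 0, 0], [0, 0, 0]], [[0, 0, 0], [0, 0, 0]], [[0, 0, 0], [0, 0, 0]], [[0, 0, 0], [0, 0, 0]]], jaw=-1)

```text
time_s: 45.4
tcp_pos: [0.4481, -0.2178, 0.1997]
eef_rot: [103.9, 89.9, 154.5]
contact_force: [-4.4, 4.9, 6.5]
gripper_width: 0.0117
```

Emit:
send_rows(plan=[[[0, 0, 0], [0.19, 0, 0]], [[0, 0, 0], [0.38, 0, 0]], [[0, 0, 0], [0.57, 0, 0]], [[0, 0, 0], [0.76, 0, 0]], [[0, 0, 0], [0.85, 0, 0]]])

```text
time_s: 45.9
tcp_pos: [0.4474, -0.2168, 0.1988]
eef_rot: [125.2, 89.8, 137.2]
contact_force: [0.7, 4.7, -6.7]
gripper_width: 0.0115
```

Emit:
send_rows(plan=[[[0, 0, 0], [0.19, 0, 0]], [[0, 0, 0], [0.38, 0, 0]], [[0.01, 0, 0], [0.57, 0, 0]], [[0.01, 0, 0], [0.76, 0, 0]], [[0.01, 0, 0], [0.84, 0, 0]]])

```text
time_s: 46.4
tcp_pos: [0.4475, -0.2157, 0.1977]
eef_rot: [144.1, 89.8, 118.1]
contact_force: [-0.8, 7.8, 3.4]
gripper_width: 0.0127
```

Emit:
send_rows(plan=[[[0, 0, 0], [0.03, 0, 0]], [[0, 0, 0], [0.03, 0, 0]], [[0, 0, 0], [0.03, 0, 0]], [[0, 0, 0], [0.03, 0, 0]], [[0, 0, 0], [0.03, 0, 0]]])

```text
time_s: 46.9
tcp_pos: [0.4475, -0.2156, 0.1978]
eef_rot: [143.2, 89.8, 115.8]
contact_force: [0.2, 2.3, -0.4]
gripper_width: 0.0128
```

```bash
python3 - <<'E'
from h import *
from plant import r
cur(r);print(r.get_state()['moment'].round(2))
E
```

```text
t 46.9 tcp [ 0.4475 -0.2156  0.1978] psi 62.66 tilt 0.25 q [  -3.2    6.   -25.1   -0.3  -59.  -114. ] w 0.0128 F [ 0.2  2.3 -0.4]
[0.75 0.04 0.81]
```

Emit:
send_rows(plan=[[[0, 0, 0], [0, 0, 0]], [[0, 0, 0], [0, 0, 0]], [[0, 0, 0], [0, 0, 0]], [[-0.2, 0, 0], [0, 0, 0]], [[-0.49, 0, 0], [0, 0, 0]]], jaw=-0.2)

```text
time_s: 47.4
tcp_pos: [0.4463, -0.2157, 0.27]
eef_rot: [173.2, 89.5, 145.8]
contact_force: [1.6, -0.9, -1.1]
gripper_width: 0.0344
```

```bash
python3 - <<'E'
from h import *
from plant import r
c=r.capture('wrist');knobs(wcloud(c))
go(r,[(.566,-.377,.275,-219.4),(.566,-.377,.198,-219.4)])
E
```

```text
knob n 1414 uv 317 217 box 0.4463 -0.215 size 0.014 0.065 ztop 0.2079 ang 156.8 dir 125.0 turn -31.9
t 47.5 tcp [ 0.4499 -0.2173  0.2793] psi 62.7 tilt 0.29 q [  -3.2    2.4  -18.    -0.   -69.3 -114. ] w 0.0347 F [ 3.6 -0.9 10.4]
 [[0.016, -0.295, 0.588], [-0.866, 0.003, 0.001]]
 [[0.015, -0.599, 0.272], [-0.866, 0.003, 0.001]]
 [[0.513, -0.0, 0.0], [0.0, -0.0, -0.0]]
```

Emit:
send_rows(plan=[[[0.015, -0.295, 0.59], [-0.866, 0, 0]], [[0.015, -0.295, 0.59], [-0.866, 0, 0]], [[0.015, -0.295, 0.59], [-0.866, 0, 0]], [[0.015, -0.295, 0.59], [-0.866, 0, 0]], [[0.015, -0.295, 0.59], [-0.866, 0, 0]]])

```text
time_s: 47.95
tcp_pos: [0.5084, -0.2979, 0.2767]
eef_rot: [-7.9, 89.7, 4.0]
contact_force: [-0.1, -0.1, 1.2]
gripper_width: 0.0353
```

Emit:
send_rows(plan=[[[0.015, -0.6, 0.27], [-0.866, 0, 0]], [[0.015, -0.6, 0.27], [-0.866, 0, 0]], [[0.015, -0.6, 0.27], [-0.866, 0, 0]], [[0.015, -0.6, 0.27], [-0.866, 0, 0]], [[0.015, -0.6, 0.27], [-0.866, 0, 0]]])

```text
time_s: 48.45
tcp_pos: [0.5667, -0.3783, 0.2737]
eef_rot: [-43.2, 89.8, 8.0]
contact_force: [-0.5, -0.6, 0.4]
gripper_width: 0.0348
```

```bash
python3 - <<'E'
from h import *
from plant import r
c=r.capture('wrist');knobs(wcloud(c))
go(r,[(.5662,-.3775,.198,-219.4)])
E
```

```text
knob n 1281 uv 481 123 box 0.4271 -0.3568 size 0.069 0.014 ztop 0.2078 ang 66.5 dir -143.4 turn -29.9
knob n 1490 uv 317 212 box 0.5652 -0.3787 size 0.069 0.013 ztop 0.2101 ang 50.5 dir -53.0 turn 76.6
knob n 77 uv 503 280 box 0.4728 -0.223 size 0.008 0.023 ztop 0.209 ang 146.2 dir 112.9 turn -33.3
t 48.5 tcp [ 0.5667 -0.3781  0.274 ] psi 141.36 tilt 0.22 q [-17.4  20.2   3.9  -0.1 -73.5 -21.2] w 0.0349 F [-0.6  0.3 -0.6]
 [[0.506, 0.007, -0.0], [0.017, 0.003, 0.003]]
```

Emit:
send_rows(plan=[[[0.17, 0, 0], [0.015, 0, 0]], [[0.34, 0.007, 0], [0.015, 0, 0]], [[0.5, 0.007, 0], [0.015, 0, 0]], [[0.5, 0.007, 0], [0.015, 0, 0]], [[0.5, 0.007, 0], [0.015, 0, 0]]])

```text
time_s: 49.0
tcp_pos: [0.5663, -0.3777, 0.1994]
eef_rot: [-51.6, 89.8, -1.0]
contact_force: [-0.2, 0.4, 0.6]
gripper_width: 0.0351
```

Emit:
send_rows(plan=[[[0, 0, 0], [0, 0, 0]], [[0, 0, 0], [0, 0, 0]], [[0, 0, 0], [0, 0, 0]], [[0, 0, 0], [0, 0, 0]], [[0, 0, 0], [0, 0, 0]]], jaw=-1)

```text
time_s: 49.5
tcp_pos: [0.5666, -0.3778, 0.2002]
eef_rot: [-58.6, 89.7, -8.0]
contact_force: [-0.2, 0.9, 4.4]
gripper_width: 0.0118
```

Emit:
send_rows(plan=[[[0, 0, 0], [0.19, 0, 0]], [[0, 0, 0], [0.38, 0, 0]], [[0, 0, 0], [0.57, 0, 0]], [[0, 0, 0], [0.76, 0, 0]], [[0, 0, 0], [0.85, 0, 0]]])

```text
time_s: 50.0
tcp_pos: [0.5669, -0.3783, 0.1993]
eef_rot: [-24.6, 89.7, -12.5]
contact_force: [3.2, -4.8, -6.1]
gripper_width: 0.0121
```

Emit:
send_rows(plan=[[[0, 0, 0], [0.19, 0, 0]], [[0, 0, 0], [0.38, 0, 0]], [[0.01, 0, 0], [0.57, 0, 0]], [[0.01, 0, 0], [0.76, 0, 0]], [[0.01, 0, 0], [0.84, 0, 0]]])

```text
time_s: 50.5
tcp_pos: [0.5669, -0.3789, 0.1983]
eef_rot: [0.2, 89.7, -25.8]
contact_force: [1.3, -2.1, 1.0]
gripper_width: 0.012
```

Emit:
send_rows(plan=[[[0, 0, 0], [0.03, 0, 0]], [[0, 0, 0], [0.03, 0, 0]], [[0, 0, 0], [0.03, 0, 0]], [[0, 0, 0], [0.03, 0, 0]], [[0, 0, 0], [0.03, 0, 0]]])

```text
time_s: 51.0
tcp_pos: [0.5669, -0.3789, 0.1983]
eef_rot: [0.6, 89.7, -26.7]
contact_force: [-0.5, -0.6, 0.5]
gripper_width: 0.0123
```

```bash
python3 - <<'E'
from h import *
from plant import r
cur(r);print(r.get_state()['moment'].round(2))
E
```

```text
t 51.0 tcp [ 0.5669 -0.3789  0.1983] psi 62.69 tilt 0.29 q [-17.4  22.7  -2.3   0.1 -64.6 -99.9] w 0.0123 F [-0.5 -0.6  0.5]
[-0.23  0.17  0.88]
```

Emit:
send_rows(plan=[[[0, 0, 0], [0, 0, 0]], [[0, 0, 0], [0, 0, 0]], [[0, 0, 0], [0, 0, 0]], [[-0.2, 0, 0], [0, 0, 0]], [[-0.49, 0, 0], [0, 0, 0]]], jaw=-0.2)

```text
time_s: 51.5
tcp_pos: [0.5653, -0.378, 0.2695]
eef_rot: [-175.9, 89.9, 156.8]
contact_force: [1.1, -0.6, 0.5]
gripper_width: 0.035
```

```bash
python3 - <<'E'
from h import *
from plant import r
c=r.capture('wrist');knobs(wcloud(c))
go(r,[(.47,-.20,.42,-200)])
E
```

```text
knob n 310 uv 446 12 box 0.4729 -0.2272 size 0.01 0.018 ztop 0.2083 ang 161.2 dir 114.1 turn -47.2
knob n 1591 uv 252 28 box 0.4267 -0.3554 size 0.07 0.014 ztop 0.2079 ang 66.7 dir -144.2 turn -30.9
knob n 1136 uv 490 162 box 0.5882 -0.24 size 0.069 0.014 ztop 0.208 ang 66.9 dir 35.3 turn -31.6
knob n 1494 uv 316 215 box 0.5644 -0.3777 size 0.014 0.067 ztop 0.2079 ang 156.9 dir -53.0 turn -29.8
t 51.5 tcp [ 0.5681 -0.3804  0.2805] psi 62.72 tilt 0.74 q [-17.4  19.9   4.2   0.2 -73.6 -99.9] w 0.0349 F [ 2.  -1.9 10.1]
 [[-0.315, 0.256, -0.373], [-0.721, 0.003, 0.005]]
 [[-0.313, 0.418, -0.178], [-0.721, 0.003, 0.005]]
 [[-0.311, 0.45, 0.073], [-0.721, 0.003, 0.005]]
```

Every knob is home: the wings stand at 66.8–66.9° or 156.8–156.9°, about 149° of turn. I retreat and check everything.

Emit:
send_rows(plan=[[[-0.315, 0.256, -0.37], [-0.72, 0, 0]], [[-0.315, 0.256, -0.37], [-0.72, 0, 0]], [[-0.315, 0.256, -0.37], [-0.72, 0, 0]], [[-0.315, 0.256, -0.37], [-0.72, 0, 0]], [[-0.315, 0.256, -0.37], [-0.72, 0, 0]]])

```text
time_s: 52.05
tcp_pos: [0.5358, -0.3202, 0.3275]
eef_rot: [-36.8, 89.2, -31.6]
contact_force: [0.4, 0.1, -0.5]
gripper_width: 0.0351
```

Emit:
send_rows(plan=[[[-0.31, 0.42, -0.18], [-0.72, 0, 0]], [[-0.31, 0.42, -0.18], [-0.72, 0, 0]], [[-0.31, 0.42, -0.18], [-0.72, 0, 0]], [[-0.31, 0.42, -0.18], [-0.72, 0, 0]], [[-0.31, 0.42, -0.18], [-0.72, 0, 0]]])

```text
time_s: 52.55
tcp_pos: [0.5027, -0.2594, 0.3732]
eef_rot: [-68.1, 89.2, -30.5]
contact_force: [0.5, 0.4, -0.4]
gripper_width: 0.0349
```

Emit:
send_rows(plan=[[[-0.31, 0.45, 0.07], [-0.72, 0, 0]], [[-0.31, 0.45, 0.07], [-0.72, 0, 0]], [[-0.31, 0.45, 0.07], [-0.72, 0, 0]], [[-0.31, 0.45, 0.07], [-0.72, 0, 0]], [[-0.31, 0.45, 0.07], [-0.72, 0, 0]]])

```text
time_s: 53.05
tcp_pos: [0.4693, -0.1991, 0.4187]
eef_rot: [-100.2, 89.2, -30.5]
contact_force: [0.1, -0.1, 0.2]
gripper_width: 0.0349
```

```bash
python3 - <<'E'
from h import *
from plant import r
cur(r)
c=r.capture('wrist');W=wcloud(c);knobs(W)
for n in('side','top'):
    c=r.capture(n);W=cloud(c);print(n);knobs(W,10);bars(W,c['color'],lo=.262,hi=.29,k=6,reg=(.5,.75,-.05,.45));bars(W,c['color'],k=12,reg=(.2,.6,-.35,.45))
    if n=='side':cv2.imwrite('pics/s6.png',cv2.resize(c['color'][90:340,190:450,::-1],None,fx=2.3,fy=2.3,interpolation=cv2.INTER_CUBIC))
E
```

```text
t 53.0 tcp [ 0.4693 -0.1991  0.4187] psi 159.72 tilt 0.8 q [ -0.6   0.4  -2.6   0.4 -86.3 -19.7] w 0.0349 F [ 0.1 -0.1  0.2]
knob n 574 uv 307 38 box 0.4263 -0.3554 size 0.069 0.015 ztop 0.208 ang 66.9 dir -144.4 turn -31.2
knob n 476 uv 193 68 box 0.5649 -0.3774 size 0.013 0.068 ztop 0.2078 ang 156.8 dir -52.6 turn -29.4
knob n 482 uv 217 178 box 0.5882 -0.239 size 0.068 0.013 ztop 0.208 ang 66.6 dir 35.8 turn -30.8
knob n 596 uv 329 156 box 0.4496 -0.2164 size 0.013 0.069 ztop 0.2079 ang 156.9 dir 123.9 turn -33.1
side
knob n 40 uv 365 220 box 0.5865 -0.2429 size 0.063 0.01 ztop 0.2077 ang 67.2 dir 34.6 turn -32.7
knob n 62 uv 325 232 box 0.4478 -0.2175 size 0.016 0.068 ztop 0.2077 ang 155.5 dir 125.1 turn -30.4
knob n 69 uv 387 247 box 0.5665 -0.3787 size 0.015 0.071 ztop 0.2068 ang 157.0 dir -52.3 turn -29.4
knob n 67 uv 346 262 box 0.4255 -0.3575 size 0.068 0.014 ztop 0.2073 ang 66.0 dir -143.6 turn -29.6
bar n 63 uv 287 126 mean [0.6233 0.2857] box 0.6242 0.2906 0.1 0.02 z [0.273 0.279 0.284] ang 88.0
bar n 73 uv 239 166 mean [0.4286 0.3326] box 0.4295 0.3347 0.014 0.1 z [0.131 0.14  0.145] ang 96.6
bar n 150 uv 275 277 mean [ 0.2485 -0.2376] box 0.2488 -0.2347 0.019 0.095 z [0.132 0.139 0.143] ang 108.9
top
knob n 46 uv 408 190 box 0.5634 -0.3774 size 0.012 0.065 ztop 0.2064 ang 155.8 dir -53.3 turn -29.1
knob n 52 uv 403 228 box 0.4244 -0.3537 size 0.066 0.013 ztop 0.2074 ang 66.5 dir -145.8 turn -32.4
bar n 97 uv 220 169 mean [0.6222 0.2947] box 0.6224 0.2917 0.091 0.014 z [0.275 0.28  0.283] ang 86.6
bar n 77 uv 214 229 mean [0.4255 0.3412] box 0.4271 0.337 0.015 0.088 z [0.136 0.14  0.143] ang 95.7
bar n 75 uv 369 277 mean [ 0.2482 -0.2371] box 0.2473 -0.2354 0.013 0.089 z [0.136 0.14  0.144] ang 107.4
```

View pics/s6.png

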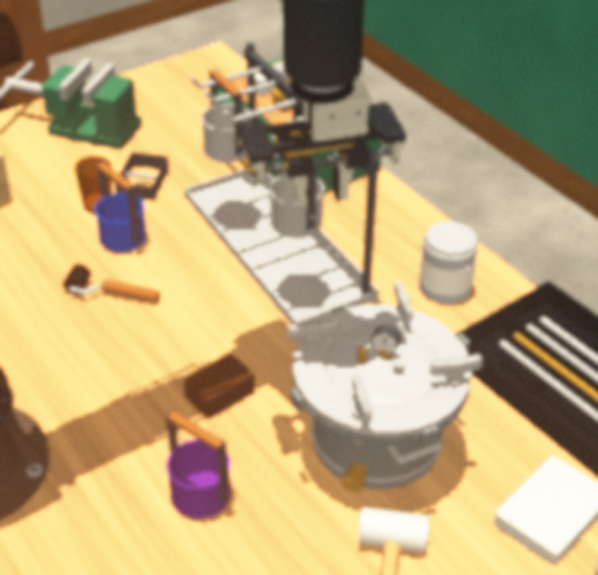

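The picture shows both grey cans hanging (220,130 and 297,205), the lid closed and the other things in place. I confirm the near can once more, then hand in.

```bash
python3 - <<'E'
from h import *
from plant import r
c=r.capture('wrist');b=bars(wcloud(c),c['color'],lo=.262,hi=.295,k=30,reg=(.5,.75,-.05,.45))
if b: print(r.close_job())
E
```

Emit:
send_rows(plan=[[[-0.2, 0.2, -0.9], [0, 0, 0]], [[-0.2, 0.2, -0.9], [0, 0, 0]], [[-0.2, 0.2, -0.9], [0, 0, 0]], [[-0.2, 0.2, -0.9], [0, 0, 0]], [[-0.2, 0.2, -0.9], [0, 0, 0]]])

```text
time_s: 53.75
tcp_pos: [0.3934, -0.3162, 0.4482]
eef_rot: [-101.4, 89.2, -32.1]
contact_force: [-0.3, 0.4, -0.4]
gripper_width: 0.035
```

```bash
python3 - <<'E'
from h import *
from plant import r
cur(r);b=[]
for n in('top','side'):
    c=r.capture(n);print(n);b+=bars(cloud(c),c['color'],lo=.262,hi=.29,k=10,reg=(.5,.75,-.05,.45))
if any(abs(x[1]-.053)<.02 and abs(x[0]-.607)<.015 for x in b): print(r.close_job())
E
```

```text
t 53.8 tcp [ 0.3934 -0.3162  0.4482] psi 159.35 tilt 0.75 q [-16.3  -0.2   0.6   0.2 -90.   -4.4] w 0.035 F [-0.3  0.4 -0.4]
top
bar n 96 uv 220 169 mean [0.6221 0.2949] box 0.6208 0.2919 0.09 0.016 z [0.275 0.279 0.284] ang 86.8
bar n 75 uv 289 174 mean [0.6039 0.0518] box 0.6041 0.0524 0.081 0.012 z [0.276 0.28  0.283] ang 86.8
side
bar n 63 uv 287 126 mean [0.623  0.2851] box 0.625 0.2852 0.102 0.021 z [0.271 0.28  0.285] ang 87.1
bar n 64 uv 317 155 mean [0.6064 0.0576] box 0.6071 0.0581 0.086 0.016 z [0.275 0.279 0.283] ang 83.1
the job is handed in; nothing more can be done
None
```

The job is handed in at about 54 s of the 200 s limit. Both emptied grey cans hang on the drip rack's two outer double hooks, and the tank is closed. Only two grey cans were on the bench. I left the blue and purple look-alikes alone.

- **Cans:** the final views from the top and side cameras show each bar lying across both prongs. Each bar's top is at about 0.280 m and lines up with the rack's y axis to within about 3°.
- **Knobs:** I turned them in the order 1, 3, 2, 4, taking the knob nearest +x as knob 1. The first round took each to about 75° and the second to about 149°, which is the hard stop at 2.6 rad. The last wrist view put all four wings at the same turn and the same height, 4 mm lower than at the start.
- **Look-alike positions:** the last views showed the blue and purple cans where they started.
- **Other bystanders:** I judged these only by eye in the last side picture, where nothing looked moved.
- **Contact:** on the first approach to a can, the gripper's body touched the prong tips of one hook with about 14 N. That is under the 40 N limit. I backed off, leaned the tool and saw no effect on the rack.
- **Check that found nothing:** one wrist look before hand-in found neither hung bar. I moved the arm aside, and the top and side cameras then showed both.

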